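# Turn the glaze brush bristles-up in its crock

## Task

The orange-handled glaze brush was left standing on its bristles in its purple crock. Pull it out, turn it end for end (the brush rest is there to lay it on while you change your grip) and lower it back into the same crock handle-down, bristles up; set it in, do not let it fall. Leave the other brush and crock, the pots and the jar as they stand, and keep both crocks standing.

Things in the scene. Friction and masses are not known exactly. Their poses are not given: they have to be found in the camera images.
- brush: The brush to turn: round, 270 mm long, about 70 g, balances near its middle, where the origin lies; its z axis runs along it towards the bristles. Orange handle (white band near its end) 16 mm thick from z = -135 to +60 mm; steel ferrule 19 mm thick to +82 mm; dark stiff bristle head, at most 25 mm thick, to +135 mm. It starts bristles down in crock.
- brush_handle_end (a point): Centre of the end face of the orange brush's handle (z = -135 mm on the brush). At the start the brush leans 20 to 30 degrees against the crock's rim, this end up, its middle about 45 mm above the rim.
- crock: Round purple ribbed ceramic crock that holds the orange brush; loose, 0.7 kg. Origin at the centre of its underside, z up. Height 90 mm, about 85 mm outer diameter over the ribs; mouth opening 58 mm diameter, inside about 60 mm diameter, inner floor at z = 8 mm.
- rest: Cream brush rest, fixed to the table: base 75 x 125 x 10 mm, two 8 mm thick uprights 100 mm apart (y = -50, +50 mm), each with a 90 degree V notch: a brush lies level in them along the rest's y axis, clear between. Origin at the centre of the underside.
- rest_notch (a point): Point mid-way between the rest's notches, 80 mm above the table, on the axis of a 16 mm handle lying in both notches; axes as the rest. The notch arms reach 10 mm higher and open to 42 mm at the top.
- other_brush: Bystander: a brush of the same shape with a pale wooden handle and a blue band, standing rightly, bristles up, in the other crock. Origin at its middle, z axis towards the bristles.
- other_crock: Bystander: a crock of the same shape, holding the wooden-handled brush. Origin at the centre of its underside.
- pot_a: Bystander: small purple ribbed pot, 83 mm across, 68 mm high; origin at the centre of its underside.
- pot_b: Bystander: another such pot; origin at the centre of its underside.
- jar: Bystander: purple glaze jar with a white cap, 72 mm diameter, 95 mm high; origin at the centre of its underside.

How it is judged:
On the way, in this order (a step that is already met when the one before it is completed fails the run):
1. the brush has been pulled out of its crock ((horizontal distance between brush and crock above 0.09 m or height (world z) of brush above 0.25 m)), for 0.1 s.
2. the brush is turned over: its bristles point up, within 40 degrees (angle between brush's own z axis and vertical below 0.7 rad), for 0.1 s.
At the end, for the whole second after the job is handed in: The orange brush stands handle-down in its own crock, bristles up: handle end inside the crock (within 35 mm of its axis and less than 35 mm above its underside), brush within 37 degrees of upright and at rest, the crock standing upright (within 6 degrees) and still (horizontal distance between brush_handle_end and crock below 0.035 m and z of brush_handle_end in the frame of crock between 0 and 0.035 m and angle between brush's own z axis and vertical below 0.65 rad and linear speed of brush below 0.03 m/s and angular speed of brush below 0.3 rad/s and angle between crock's own z axis and vertical below 0.1 rad and linear speed of crock below 0.02 m/s); the robot touches nothing.
It fails at once if the brush falls more than about 6 cm, ungripped (linear speed of brush above 1.1 m/s and contact force between the fingers and brush below 0.1 N).
It fails at once if a crock is tipped over (angle between any of crock, other_crock's own z axis and vertical above 0.5 rad).
It fails at once if the other brush or crock, a pot or the jar is disturbed (moved over 4 cm) (distance of any of other_brush, other_crock, pot_a, pot_b, jar from where it was at the start of the episode above 0.04 m).
It also fails if it takes over 61 s, if anything falls off the work surface, if the arm or the gripper's body presses on something with over 40 N, if the wrist force passes 120 N, or if a joint passes its speed limit or range.

## Robot

A 7-joint arm with a two-finger parallel gripper is mounted at the origin on the work surface. World frame = base frame: x ahead of the robot, y to its left, z up, the work surface at z = 0. Lengths are in m, angles in rad, forces in N, time in s.
With the tool pointing down it reaches from about 0.4 to 0.875 m from the base axis. Payload 19.3 kg.
Tool frame: the origin (TCP) lies at the very end of the fingers, on their centre line; the grasp point (between the pads) lies 19 mm behind it; z points along the fingers, y is the direction in which the jaws open and shut (so a half turn about z gives the same grasp; the last joint's range is limited). The gripper opens to 85 mm and grips with 20 to 120 N. Pads are 22 mm wide; open, the fingers measure 114 mm over their backs; the gripper's body (76 mm by 85 mm) begins 54 mm behind the grasp point. The pads swing forward as they close: fully open they stand 13 mm farther back than shut.
Start: joints at [-1.419, 0.521, -0.036, 1.599, 0.021, 1.021, -0.113], TCP at [0.138, 0.61, 0.194] pointing down, gripper open.
Joint ranges: [-2.91, 2.91], [-0.3, 2.13], [-1.5, 1.42], [0.17, 2.43], [-1.26, 4.41], [0.16, 1.93], [-2.52, 2.52]. Speed limits (rad/s): [1.89, 1.89, 2.39, 2.39, 3.01, 3.01, 3.01].

## Interface

Orientations are given as [roll, pitch, yaw] about the fixed x, y, z axes, in that order (R = Rz(yaw) Ry(pitch) Rx(roll)).
In Python, from workcell import bot gives the robot as it stands. The module is installed in compiled form; this text tells all that it offers.
- The arm moves only by the shell command python3 -m inch 'ROWS' [FORCE]. ROWS is JSON, a list of rows, each an object of numbers: "dx", "dy", "dz": the shift along the tool's x, y, z in mm; "rx", "ry", "rz": the turn, a rotation vector about the tool's x, y, z in rad; "hand": the closure, from -1 (fully open) to 1 (shut), so that 0 is half open. In form: [{"dx": .., "dy": .., "dz": .., "rx": .., "ry": .., "rz": .., "hand": ..}, ...]. A call has 1 to 10 rows; each row shifts and turns the commanded pose from where the row before left it, along the tool's axes as they then stand; what a row does not reach is not made up. A row lasts 1/10 s, in which the tool goes at most 50 mm and 8.59 degrees, less where a joint would pass 70% of its speed; a pose out of reach is approached as far as the arm can. A call with a gripper value outside its range is refused whole. The fingers move at their own pace and stop on an object; FORCE is the grip in N (left out, the last holds). Time passes only in rows, so rows that do not move let the fingers close. It gives the time, the measured TCP pose, the force and the opening at its end, in the units of the state.
- bot.observe(): the state, without advancing time (a new reading comes with each control period).
- bot.grab_frame(name): name is "side" or "top" or "wrist"; returns (picture, depth): 420x560x3 uint8, red, green, blue; 420x560 float32, m along the optical axis (not along the pixel's ray), 0 where there is no reading.
- bot.get_calibration(name): a dict with "vertical_fov" (degrees; the focal length in pixels is half the picture's height over the tangent of half this angle, whatever the lens; pixels are square), "cx", "cy" (the principal point, pixels), "k1" (the pictures are not rectified: a ray, as slopes to the right and down, at radius r is drawn at 1 + k1 r^2 times it, then the intrinsics apply), "origin" and "orientation" of the camera in the world. Camera axes: x right, y down, z forward; pixel columns grow to the right and rows downward; lengths in m; the calibration is good to about 2 mm. A picture is of the moment at which its call begins: read the wrist's pose just before it. get_calibration takes no time and is no camera call; for the wrist camera it gives the pose at the moment of the call.
- bot.job_done(): hands the job in, once; it reports no verdict.
Trained networks look in the newest picture that a camera, given by its name, has taken for a name from the list of things; names that differ only in an ending like _2 or _b are one class to them, and where a whole thing is asked for, a point or a joint stands for the part that bears it (a point fixed in the world has none). Each returns a list of dicts, best first, with "score" (0 to 1); they miss things now and then, are a little off and sometimes report something else, mostly with a low value. They report only what shows in the picture. A call takes as long as a camera call.
- bot.trace(camera, target): "region" (420x560 bool, what is visible of it) and "box" ([left, top, right, bottom] in pixels, round what is visible of it).
- bot.tip_of(camera, target): "centre" ([row, column] in pixels: a listed point, or the origin of a listed thing).
The state is a dict: "clock": time; "qpos": joint angles; "qd": joint speeds; "joint_efforts": joint torques, N m; "position": TCP position; "tool_rot": TCP orientation; "force": force on the tool from outside, world axes, zero at the start; "moment": the same for the moment, N m; "grip_width": finger opening in m.
Only numpy, scipy, OpenCV 4.12 (cv2) and the standard library are available. Lean on these libraries where they do the work, as an engineer would, in place of code of your own. Each camera call takes 0.05 s, during which the arm holds its last target.

## Working session

There is one attempt and no reset: what is moved stays moved. The work goes in short steps, Python scripts to look and compute and a shell command to move; the robot and the scene stay as the last step left them, time stands still between calls to the robot, and variables do not carry over. Pictures are saved under pics/ and viewed, and the job is handed in when it is done.

```bash
ls; mkdir -p pics; cat > h.py <<'E'
import numpy as np, cv2
from workcell import bot
from scipy.spatial.transform import Rotation as R
def rot(o):
    return R.from_euler('xyz',o).as_matrix()
def K(name):
    c=bot.get_calibration(name); f=210/np.tan(np.radians(c['vertical_fov'])/2); return c,f
def cloud(name,depth,c=None):
    if c is None: c,f=K(name)
    f=210/np.tan(np.radians(c['vertical_fov'])/2)
    Km=np.array([[f,0,c['cx']],[0,f,c['cy']],[0,0,1]])
    v,u=np.mgrid[0:420,0:560]
    p=cv2.undistortPoints(np.stack([u,v],-1).reshape(-1,1,2).astype(np.float64),Km,np.array([c['k1'],0,0,0,0])).reshape(420,560,2)
    P=np.dstack([p[...,0]*depth,p[...,1]*depth,depth])
    return P@rot(c['orientation']).T+np.array(c['origin'])
def save(n,p): cv2.imwrite('pics/'+n,p[...,::-1])
E
python3 - <<'E'
from h import *
s=bot.observe();print({k:np.round(v,3).tolist() for k,v in s.items()})
for n in ['side','top','wrist']:
    print(n,bot.get_calibration(n))
    p,d=bot.grab_frame(n);save(n+'0.png',p);np.save(n+'d0.npy',d);np.save(n+'p0.npy',p)
E
```

```text
pics
{'clock': 0.0, 'qpos': [-1.419, 0.522, -0.036, 1.6, 0.021, 1.021, -0.113], 'qd': [-0.0, -0.0, 0.002, -0.0, 0.001, 0.001, 0.001], 'joint_efforts': [-0.001, -92.711, 1.979, -36.994, 0.018, 0.008, 0.0], 'position': [0.137, 0.609, 0.194], 'tool_rot': [-3.14, 0.0, 2.92], 'force': [-0.36, -0.818, -0.308], 'moment': [-0.033, -0.026, -0.005], 'grip_width': 0.085}
side {'vertical_fov': 42.184626583234426, 'cx': 277.7192196377814, 'cy': 203.66243945408604, 'k1': -0.15479891611679772, 'origin': array([ 0.20778442, -1.08446338,  0.99386525]), 'orientation': array([-2.20949138, -0.0093332 , -0.32097172])}
top {'vertical_fov': 50.75256777304247, 'cx': 283.04759243770985, 'cy': 209.59831035464842, 'k1': -0.12641154273492713, 'origin': array([ 0.42145636, -0.03115912,  1.22928233]), 'orientation': array([-3.00604674e+00, -2.55610992e-03, -1.54824424e+00])}
wrist {'vertical_fov': 69.9875118957745, 'cx': 279.6896831860579, 'cy': 213.1712796308475, 'k1': -0.01831490195677325, 'origin': array([0.05886649, 0.6275187 , 0.37448299]), 'orientation': array([2.81906972e+00, 1.06210051e-03, 1.34851505e+00])}
```

View pics/side0.png

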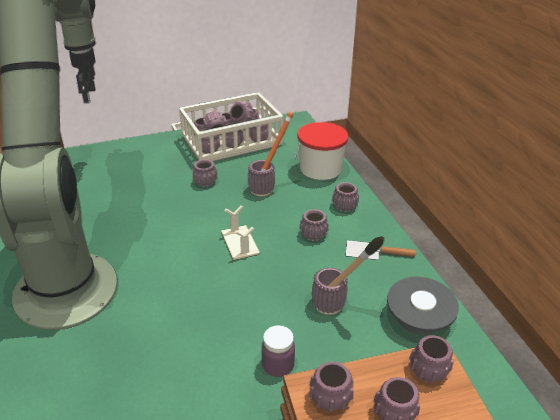

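View pics/top0.png

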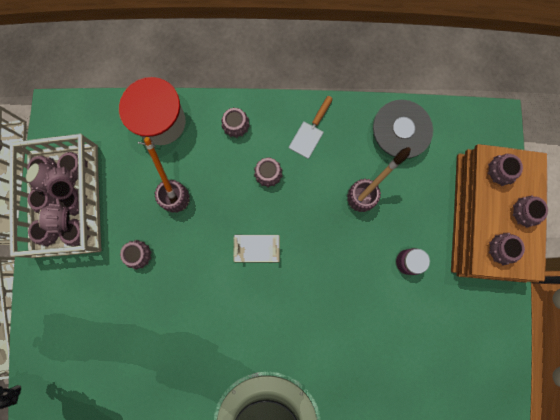

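The side view shows the orange brush in the crock at (262,178), with its handle end at (291,115), close to the red-lidded tub. In the top view the crock is at (172,196), the handle end at (147,141) and the rest at (257,249).

```bash
cat >> h.py <<'E'
def brushfit(name,pic,dep,c=None,box=None,lim=None):
    P=cloud(name,dep,c); h=cv2.cvtColor(pic,cv2.COLOR_RGB2HSV)
    m=(h[...,0]>=3)&(h[...,0]<=14)&(h[...,1]>170)&(h[...,2]>90)&(dep>0)
    if box is not None:
        b=np.zeros_like(m);l,t,r,bb=[int(x) for x in box];b[t:bb,l:r]=1;m&=b
    return m,P
def linefit(Q):
    for _ in range(4):
        c=np.median(Q,0) if _==0 else Q.mean(0)
        d=np.linalg.svd(Q-c)[2][0]
        r=np.linalg.norm((Q-c)-np.outer((Q-c)@d,d),axis=1)
        Q=Q[r<max(0.012,0)] if _ else Q[r<0.04]
    if d[2]<0:d=-d
    t=(Q-c)@d
    return c,d,c+d*t.min(),c+d*t.max(),len(Q)
E
python3 - <<'E'
from h import *
for n,box in [('side',(255,105,300,170)),('top',(140,130,176,196))]:
    p=np.load(n+'p0.npy');d=np.load(n+'d0.npy')
    m,P=brushfit(n,p,d,box=box); Q=P[m]
    print(n,m.sum()); print(np.round(Q[::max(1,len(Q)//6)],3))
    c,dd,a,b,k=linefit(Q);print(np.round(c,4),np.round(dd,3),np.round(a,4),np.round(b,4),k,'lean',np.degrees(np.arccos(dd[2])), 'cam',K(n)[0]['origin'])
    for t in ['crock','rest','other_crock','pot_a','jar','brush']:
        for r in bot.trace(n,t)[:3]:
            Q=P[r['region']&(d>0)]
            print(t,round(r['score'],2),np.round(r['box']),np.round(np.percentile(Q,2,axis=0),3),np.round(np.percentile(Q,98,axis=0),3))
    for t in ['crock','brush_handle_end','brush','rest_notch','rest']:
        for r in bot.tip_of(n,t)[:2]:
            print(t,round(r['score'],2),np.round(r['centre']))
E
```

```text
side 49
[[0.675 0.277 0.187]
 [0.66  0.278 0.154]
 [0.653 0.276 0.135]
 [0.64  0.274 0.117]
 [0.637 0.274 0.1  ]
 [0.624 0.265 0.093]
 [0.624 0.264 0.083]]
[0.6437 0.2721 0.1232] [0.46  0.106 0.882] [0.6214 0.2669 0.0805] [0.6764 0.2796 0.186 ] 49 lean 28.149294495544495 cam [ 0.20778442 -1.08446338  0.99386525]
crock 0.64 [248. 160. 277. 194.] [0.572 0.228 0.004] [0.646 0.304 0.091]
rest 0.62 [221. 207. 259. 261.] [ 0.442 -0.023  0.003] [0.512 0.096 0.086]
rest 0.42 [314. 266. 349. 316.] [ 0.586 -0.289  0.008] [ 0.653 -0.215  0.091]
other_crock 0.74 [313. 270. 349. 315.] [ 0.586 -0.289  0.001] [ 0.66  -0.214  0.091]
pot_a 0.92 [300. 208. 330. 240.] [ 0.651 -0.026  0.007] [0.717 0.038 0.07 ]
pot_a 0.83 [193. 160. 216. 186.] [0.417 0.327 0.004] [0.484 0.394 0.071]
jar 0.61 [260. 326. 295. 372.] [ 0.415 -0.418  0.01 ] [ 0.479 -0.36   0.098]
jar 0.46 [327. 236. 384. 290.] [ 0.63  -0.324 -0.001] [ 0.83  -0.07   0.248]
brush 0.62 [263. 112. 294. 170.] [0.617 0.265 0.075] [0.715 0.293 0.244]
brush 0.39 [301. 208. 330. 241.] [ 0.651 -0.026  0.003] [0.72  0.039 0.07 ]
crock 0.77 [189. 263.]

[... 415 characters left out ...]
28233]
crock 0.95 [154. 177. 188. 211.] [0.574 0.232 0.002] [0.647 0.309 0.093]
rest 0.62 [236. 234. 281. 264.] [ 0.444 -0.02   0.004] [0.516 0.096 0.088]
other_crock 0.84 [344. 178. 380. 212.] [ 0.587 -0.282  0.005] [ 0.661 -0.206  0.093]
pot_a 0.89 [254. 160. 280. 184.] [ 0.653 -0.023  0.028] [0.717 0.045 0.071]
pot_a 0.56 [120. 240. 156. 270.] [0.418 0.333 0.023] [0.486 0.396 0.071]
jar 0.6 [393. 251. 431. 273.] [ 0.421 -0.406  0.015] [ 0.481 -0.344  0.099]
brush 0.77 [143. 139. 177. 203.] [0.599 0.262 0.001] [0.754 0.349 0.248]
crock 0.9 [200. 176.]
brush_handle_end 0.91 [137. 144.]
brush_handle_end 0.48 [198. 178.]
brush 0.88 [172. 162.]
rest_notch 0.56 [247. 256.]
rest 0.87 [250. 257.]
```

View pics/wrist0.png

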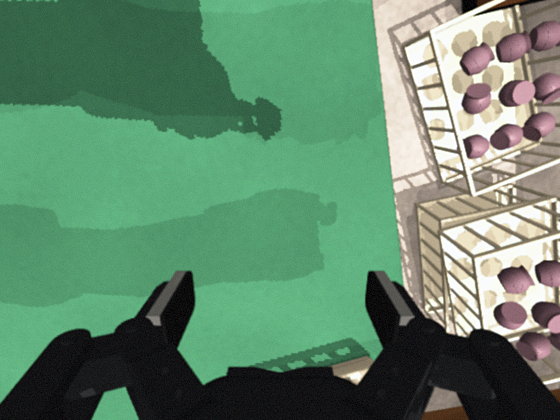

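```bash
python3 - <<'E'
from h import *
for n in ['top','side']:
    d=np.load(n+'d0.npy');P=cloud(n,d);p=np.load(n+'p0.npy').astype(int)
    red=(p[...,0]>150)&(p[...,1]<60)&(p[...,2]<60)&(d>0)
    Q=P[red];Q=Q[Q[:,2]>0.08];print('lid',len(Q),np.round(np.percentile(Q,[2,50,98],axis=0),3))
    m=(abs(P[...,0]-.61)<.06)&(abs(P[...,1]-.268)<.06)&(P[...,2]>.082)&(P[...,2]<.096)
    Q=P[m];h=cv2.cvtColor(p.astype(np.uint8),cv2.COLOR_RGB2HSV)[m]
    c,r=cv2.minEnclosingCircle(Q[:,:2].astype(np.float32));print('rim',len(Q),c,r)
E
python3 -m inch '[{"dx":-37,"dy":-23,"dz":-25},{"dx":-37,"dy":-23,"dz":-25},{"dx":-37,"dy":-23,"dz":-25},{"dx":-37,"dy":-23,"dz":-25},{"dx":-37,"dy":-23,"dz":-25},{"dx":-37,"dy":-23,"dz":-25},{"dx":-37,"dy":-23,"dz":-25},{"dx":-37,"dy":-23,"dz":-25}]' 60
python3 - <<'E'
from h import *
s=bot.observe();print({k:np.round(v,4).tolist() for k,v in s.items()})
E
```

```text
lid 1222 [[0.767 0.263 0.13 ]
 [0.862 0.362 0.134]
 [0.914 0.404 0.138]]
rim 322 (0.6136461496353149, 0.271892249584198) 0.04080699384212494
lid 29 [[0.76  0.25  0.127]
 [0.807 0.261 0.131]
 [0.894 0.303 0.136]]
rim 201 (0.6105817556381226, 0.26835986971855164) 0.04244557023048401
{'clock': 1.25, 'qpos': [-1.4192, 0.5214, -0.0363, 1.5995, 0.0212, 1.0211, -0.1128], 'qd': [-0.0011, -0.0025, -0.0007, -0.0006, 0.0015, 0.0004, -0.0006], 'joint_efforts': [0.0004, -92.6833, 1.9776, -37.0273, 0.0179, 0.0014, 0.0001], 'position': [0.1375, 0.6097, 0.1942], 'tool_rot': [-3.1416, 0.0, 2.9197], 'force': [-0.3798, -0.6467, 0.5652], 'moment': [-0.0142, -0.0622, -0.0513], 'grip_width': 0.0854}schema error: expected keys dx, dy, dz, rx, ry, rz, hand
```

```bash

python3 -m inch '[{"dx":-37,"dy":-23,"dz":-25,"rx":0,"ry":0,"rz":0,"hand":-1},{"dx":-37,"dy":-23,"dz":-25,"rx":0,"ry":0,"rz":0,"hand":-1},{"dx":-37,"dy":-23,"dz":-25,"rx":0,"ry":0,"rz":0,"hand":-1},{"dx":-37,"dy":-23,"dz":-25,"rx":0,"ry":0,"rz":0,"hand":-1},{"dx":-37,"dy":-23,"dz":-25,"rx":0,"ry":0,"rz":0,"hand":-1},{"dx":-37,"dy":-23,"dz":-25,"rx":0,"ry":0,"rz":0,"hand":-1}]' 60
python3 - <<'E'
from h import *
s=bot.observe();print({k:np.round(v,4).tolist() for k,v in s.items()})
E
```

```text
clock: 1.85
position: [0.3239, 0.4255, 0.3448]
tool_rot: [3.141, 0.0, 2.92]
force: [0.3, 1.0, -0.1]
grip_width: 0.0858
{'clock': 1.85, 'qpos': [-1.0675, 0.2463, 0.0462, 1.6258, -0.0119, 1.2693, 0.3297], 'qd': [0.5939, -0.2756, 0.2376, -0.2469, -0.0497, 0.5221, 0.8297], 'joint_efforts': [-8.5415, -67.4536, -0.3342, -38.2356, 0.0813, -1.4736, -2.8426], 'position': [0.3239, 0.4255, 0.3448], 'tool_rot': [3.1411, 0.0, 2.9197], 'force': [0.3319, 1.008, -0.0682], 'moment': [0.0219, -0.061, 0.0473], 'grip_width': 0.0858}
```

```bash
cat > fk.py <<'E'
import numpy as np, itertools
from scipy.spatial.transform import Rotation as R
from scipy.optimize import least_squares
def fk(q,p,s,full=False):
    d1,L1,L2,L3,b,e,a,w=p
    def rz(t):return R.from_euler('z',t).as_matrix()
    def ry(t):return R.from_euler('y',t).as_matrix()
    M=rz(b+s[0]*q[0]);x=np.array([0,0,d1]);
    M=M@ry(q[1])@rz(s[1]*q[2]); x1=x+M@[a,0,L1]
    M=M@ry(q[3]); x2=x1+M@[-a,0,L2]
    M=M@rz(s[2]*q[4])@ry(q[5]); M=M@rz(s[3]*q[6]+e); x3=x2+M@[0,0,L3]
    if full:return x3,M,x1,x2
    return x3,M
E
cat > data.py <<'E'
D=[([-1.4192,0.5214,-0.0363,1.5995,0.0212,1.0211,-0.1128],[0.1375,0.6097,0.1942],[-3.1416,0,2.9197]),
([-1.0675,0.2463,0.0462,1.6258,-0.0119,1.2693,0.3297],[0.3239,0.4255,0.3448],[3.1411,0,2.9197])]
E
python3 - <<'E'
from fk import *; from data import D
best=[]
for s in itertools.product([1,-1],repeat=4):
    for e0 in [0,1.57,3.14,-1.57]:
        def f(p):
            r=[]
            for q,x,o in D:
                X,M=fk(q,p,s);r+=list(5*(X-x))+list((M-R.from_euler('xyz',o).as_matrix()).ravel())
            return r+[0.02*(p[6]),0.01*(p[0]-.36)]
        o=least_squares(f,[.36,.45,.45,.35,-.1,e0,0,0]);best.append((o.cost,s,o.x))
best.sort(key=lambda t:t[0])
for b in best[:5]:print(b[0],b[1],np.round(b[2],4))
E
```

```text
0.0004934606068312696 (-1, -1, -1, -1) [ 0.1775  0.6147  0.5339  0.2016 -0.1017  1.4691 -0.0983  0.    ]
0.0004934606068362152 (-1, -1, -1, -1) [ 0.1775  0.6147  0.5339  0.2016 -0.1017  1.4691 -0.0983  0.    ]
0.0004934606071591708 (-1, -1, -1, -1) [ 0.1774  0.6147  0.5339  0.2015 -0.1017  1.4691 -0.0983  0.    ]
0.0004934606084326024 (-1, -1, -1, -1) [ 0.1773  0.6147  0.5339  0.2014 -0.1017  1.4691 -0.0983  0.    ]
0.0022553892799948762 (-1, -1, 1, -1) [ 0.116   0.5044  0.3993  0.1592 -0.104   1.4593  0.024   0.    ]
```

```bash

python3 -m inch '[{"dx":0,"dy":0,"dz":0,"rx":0.062,"ry":-0.133,"rz":0,"hand":-1},{"dx":0,"dy":0,"dz":0,"rx":0.062,"ry":-0.133,"rz":0,"hand":-1},{"dx":0,"dy":0,"dz":0,"rx":0.062,"ry":-0.133,"rz":0,"hand":-1},{"dx":0,"dy":0,"dz":0,"rx":0.062,"ry":-0.133,"rz":0,"hand":-1},{"dx":0,"dy":0,"dz":0,"rx":0.062,"ry":-0.133,"rz":0,"hand":-1},{"dx":0,"dy":0,"dz":0,"rx":0,"ry":0,"rz":0,"hand":-1}]' 60
python3 - <<'E'
from h import *
s=bot.observe();print({k:np.round(v,4).tolist() for k,v in s.items()});print(rot(s['tool_rot']).round(3))
E
```

```text
clock: 2.45
position: [0.3196, 0.429, 0.3409]
tool_rot: [-2.768, 0.655, 3.057]
force: [-0.5, 0.8, -1.0]
grip_width: 0.0856
{'clock': 2.45, 'qpos': [-1.4985, 0.4203, 0.0558, 1.6319, 0.5995, 1.5268, -0.2489], 'qd': [0.0721, -0.0673, 0.0407, -0.0158, -0.0809, -0.0579, 0.0892], 'joint_efforts': [-1.2541, -81.4081, 5.5721, -37.4614, 5.5337, 4.117, -2.2348], 'position': [0.3196, 0.429, 0.3409], 'tool_rot': [-2.7684, 0.6547, 3.0568], 'force': [-0.4603, 0.8254, -0.9945], 'moment': [0.4516, 0.6434, 0.0313], 'grip_width': 0.0856}
[[-0.79   0.3    0.534]
 [ 0.067  0.909 -0.411]
 [-0.609 -0.289 -0.739]]
```

```bash
cat >> data.py <<'E'
D.append(([-1.4985,0.4203,0.0558,1.6319,0.5995,1.5268,-0.2489],[0.3196,0.429,0.3409],[-2.7684,0.6547,3.0568]))
E
cat > fit.py <<'E'
from fk import *; from data import D
s=(-1,-1,-1,-1)
def fit(verbose=0):
    best=None
    for d in [.3,.4]:
      for a in [0,.05,-.05]:
        def f(p):
            r=[]
            for q,x,o in D:
                X,M=fk(q,p,s);r+=list(5*(X-x))+list((M-R.from_euler('xyz',o).as_matrix()).ravel())
            return r+[0.01*p[6],.001*(p[0]-.36)]
        o=least_squares(f,[d,.45,.45,.35,-.1,1.47,a,0])
        if best is None or o.cost<best.cost:best=o
    return best
if __name__=='__main__':
    b=fit();print(b.cost,b.x.round(4))
    for q,x,o in D:
        X,M=fk(q,b.x,s);print((X-x).round(4),np.round(R.from_matrix(M.T@R.from_euler('xyz',o).as_matrix()).as_rotvec(),4))
E
python3 fit.py
```

```text
0.007557916119233281 [ 0.2607 -0.0576 -0.2558  0.3805 -0.0976  1.4817  0.6282  0.    ]
[ 0.0032  0.0006 -0.0075] [-0.     -0.     -0.0085]
[-0.0047  0.0069  0.0022] [-0.      0.0001 -0.0086]
[-0.0062 -0.0037  0.0053] [-0.0581 -0.0308  0.017 ]
```

```bash
python3 - <<'E'
from fk import *; from data import D
best=[]
for s in itertools.product([1,-1],repeat=4):
    for e0 in [1.47,-1.6]:
      for a in [0,.05,-.05]:
        def f(p):
            r=[]
            for q,x,o in D:
                X,M=fk(q,p,s);r+=list(5*(X-x))+list((M-R.from_euler('xyz',o).as_matrix()).ravel())
            return r+[.001*p[6],.001*(p[0]-.36)]
        o=least_squares(f,[.36,.45,.45,.3,-.1,e0,a,0]);best.append((o.cost,s,o.x,o.fun))
best.sort(key=lambda t:t[0])
for b in best[:6]:print(b[0],b[1],np.round(b[2],4))
print(best[0][3].round(3))
E
```

```text
0.0075382737943659435 (-1, -1, -1, -1) [ 0.2603 -0.0609 -0.2596  0.3805 -0.0976  1.4817  0.6317  0.    ]
0.007538273794674509 (-1, -1, -1, -1) [ 0.2603 -0.0609 -0.2596  0.3805 -0.0976  1.4817  0.6317  0.    ]
0.007538273794983224 (-1, -1, -1, -1) [ 0.2603 -0.0609 -0.2596  0.3805 -0.0976  1.4817  0.6317  0.    ]
0.00753827379653197 (-1, -1, -1, -1) [ 0.2603 -0.061  -0.2596  0.3805 -0.0976  1.4817  0.6317  0.    ]
0.007538273799559443 (-1, -1, -1, -1) [ 0.2603 -0.0609 -0.2595  0.3805 -0.0976  1.4817  0.6317  0.    ]
0.007538273810641049 (-1, -1, -1, -1) [ 0.2603 -0.0609 -0.2595  0.3805 -0.0976  1.4817  0.6316  0.    ]
[ 0.016  0.003 -0.038  0.002  0.008 -0.     0.008 -0.002 -0.     0.
 -0.     0.    -0.024  0.035  0.011  0.002  0.008  0.     0.008 -0.002
 -0.    -0.    -0.    -0.    -0.031 -0.018  0.027 -0.021  0.016 -0.043
 -0.002 -0.024 -0.05   0.028 -0.053  0.     0.001 -0.   ]
```

```bash
cat > plan.py <<'E'
from h import *
d=np.array([.462,.092,.883]);d/=np.linalg.norm(d)
y=np.array([-d[1],d[0],0]);y/=np.linalg.norm(y)
t=np.cross(-d,y)
RG=np.stack([-d,y,t],1)
M=np.array([.655,.279,.135])
def rows(target,Rg,n,p=None,Rc=None):
    s=bot.observe()
    p=np.array(s['position']) if p is None else p; Rc=rot(s['tool_rot']) if Rc is None else Rc
    rv=R.from_matrix(Rc.T@Rg).as_rotvec();print('ang',np.linalg.norm(rv).round(3),'dist',np.linalg.norm(target-p).round(4),'q',np.round(s['qpos'],3),'pos',np.round(p,4))
    st=(target-p)/n;step=R.from_rotvec(rv/n).as_matrix();C=Rc.copy()
    for i in range(n):
        print(np.round(C.T@st*1000,1),np.round(rv/n,3)); C=C@step
E
python3 - <<'E'
from plan import *
print(RG.round(3))
rows(np.array([.46,.26,.32]),RG,8)
E
```

```text
[[-0.462 -0.195  0.865]
 [-0.092  0.981  0.172]
 [-0.882  0.    -0.471]]
ang 0.747 dist 0.2207 q [-1.498  0.42   0.056  1.632  0.599  1.527 -0.249] pos [0.3196 0.429  0.3409]
[-13.7 -13.2  20. ] [-0.073 -0.057 -0.013]
[-12.4 -14.8  19.7] [-0.073 -0.057 -0.013]
[-11.1 -16.4  19.2] [-0.073 -0.057 -0.013]
[ -9.8 -17.9  18.6] [-0.073 -0.057 -0.013]
[ -8.5 -19.3  17.8] [-0.073 -0.057 -0.013]
[ -7.3 -20.7  16.8] [-0.073 -0.057 -0.013]
[ -6.1 -21.9  15.6] [-0.073 -0.057 -0.013]
[ -4.9 -23.1  14.2] [-0.073 -0.057 -0.013]
```

```bash

python3 -m inch '[{"dx":-13.7,"dy":-13.2,"dz":20,"rx":-0.073,"ry":-0.057,"rz":-0.013,"hand":-1},{"dx":-12.4,"dy":-14.8,"dz":19.7,"rx":-0.073,"ry":-0.057,"rz":-0.013,"hand":-1},{"dx":-11,"dy":-16.4,"dz":19.2,"rx":-0.073,"ry":-0.057,"rz":-0.013,"hand":-1},{"dx":-10,"dy":-18,"dz":18.6,"rx":-0.073,"ry":-0.057,"rz":-0.013,"hand":-1}]' 60
python3 - <<'E'
from plan import *
rows(np.array([.46,.26,.32]),RG,6)
E
```

```text
clock: 2.85
position: [0.3929, 0.3411, 0.3324]
tool_rot: [-2.97, 0.858, -3.088]
force: [1.4, 2.0, 1.0]
grip_width: 0.0855
ang 0.373 dist 0.106 q [-1.489  0.158  0.075  2.13   0.987  1.136 -0.444] pos [0.3929 0.3411 0.3324]
[ -5.3 -12.3  11.5] [-0.048 -0.038 -0.01 ]
[ -4.7 -12.9  11.1] [-0.048 -0.038 -0.01 ]
[ -4.1 -13.5  10.6] [-0.048 -0.038 -0.01 ]
[ -3.6 -14.   10.1] [-0.048 -0.038 -0.01 ]
[ -3.1 -14.5   9.6] [-0.048 -0.038 -0.01 ]
[ -2.6 -15.    9. ] [-0.048 -0.038 -0.01 ]
```

```bash

python3 - <<'E'
from plan import *
rows(np.array([.56,.26,.30]),RG,6)
E
```

```text
ang 0.373 dist 0.1885 q [-1.489  0.158  0.075  2.13   0.987  1.136 -0.444] pos [0.3929 0.3411 0.3324]
[-13.6 -10.7  26.2] [-0.048 -0.038 -0.01 ]
[-12.5 -12.1  26.2] [-0.048 -0.038 -0.01 ]
[-11.4 -13.5  26. ] [-0.048 -0.038 -0.01 ]
[-10.2 -14.8  25.8] [-0.048 -0.038 -0.01 ]
[ -9.1 -16.1  25.4] [-0.048 -0.038 -0.01 ]
[ -8.  -17.4  24.9] [-0.048 -0.038 -0.01 ]
```

```bash

python3 -m inch '[{"dx":-13.6,"dy":-10.7,"dz":26.2,"rx":-0.048,"ry":-0.038,"rz":-0.01,"hand":-1},{"dx":-12.5,"dy":-12,"dz":26.2,"rx":-0.048,"ry":-0.038,"rz":-0.01,"hand":-1},{"dx":-11.4,"dy":-13.5,"dz":26,"rx":-0.048,"ry":-0.038,"rz":-0.01,"hand":-1},{"dx":-10.2,"dy":-14.8,"dz":25.8,"rx":-0.048,"ry":-0.038,"rz":-0.01,"hand":-1},{"dx":-9.1,"dy":-16,"dz":25.4,"rx":-0.048,"ry":-0.038,"rz":-0.01,"hand":-1},{"dx":-8,"dy":-17.4,"dz":25,"rx":-0.048,"ry":-0.038,"rz":-0.01,"hand":-1}]' 60
python3 - <<'E'
from plan import *
rows(M-.101*t,RG,6)
print(bot.observe()['tool_rot'])
E
```

```text
clock: 3.45
position: [0.542, 0.2685, 0.3062]
tool_rot: [-3.113, 1.059, -2.964]
force: [-0.2, 1.5, -0.5]
grip_width: 0.0858
ang 0.051 dist 0.1265 q [-1.103  0.172  0.159  2.421  1.962  0.723 -0.981] pos [0.542  0.2685 0.3062]
[16.  -1.5 13.6] [-0.007 -0.004 -0.001]
[16.1 -1.6 13.6] [-0.007 -0.004 -0.001]
[16.1 -1.7 13.5] [-0.007 -0.004 -0.001]
[16.2 -1.7 13.4] [-0.007 -0.004 -0.001]
[16.2 -1.8 13.4] [-0.007 -0.004 -0.001]
[16.3 -1.9 13.3] [-0.007 -0.004 -0.001]
[-3.11314774  1.05854383 -2.96380822]
```

```bash
python3 - <<'E'
from h import *
s=bot.observe();print(tuple([np.round(s[k],4).tolist() for k in ['qpos','position','tool_rot']]))
E
cat >> data.py <<'E'
D.append(([-1.489,0.158,0.075,2.13,0.987,1.136,-0.444],[.3929,.3411,.3324],[-2.97,.858,-3.088]))
D.append(([-1.103,0.172,0.159,2.421,1.962,0.723,-0.981],[.542,.2685,.3062],[-3.113,1.0585,-2.9638]))
E
cat > fk2.py <<'E'
import numpy as np
from scipy.spatial.transform import Rotation as R
from scipy.optimize import least_squares
from data import D
# params: b,e,o2..o6 ; d1,L1,L2,L3,a1(elbow offs),a2(after),a3 wrist offset, y offs
rz=lambda t:np.array([[np.cos(t),-np.sin(t),0],[np.sin(t),np.cos(t),0],[0,0,1]])
ry=lambda t:np.array([[np.cos(t),0,np.sin(t)],[0,1,0],[-np.sin(t),0,np.cos(t)]])
def fk(q,p):
    b,e,o2,o3,o4,o5,o6,d1,L1,L2,L3,a1,a2,a3=p
    A=rz(b-q[0]);x=np.array([0,0,d1])
    A=A@ry(q[1]+o2)@rz(-q[2]+o3);x=x+A@[a1,0,L1]
    A=A@ry(q[3]+o4);x=x+A@[a2,0,L2]
    A=A@rz(-q[4]+o5)@ry(q[5]+o6);x=x+A@[a3,0,L3]
    return x,A@rz(-q[6]+e)
def fit():
    def f(p):
        r=[]
        for q,x,o in D:
            X,A=fk(q,p);r+=list(5*(X-x))+list((A-R.from_euler('xyz',o).as_matrix()).ravel())
        return np.r_[r,.003*np.array(p[2:7]),.003*np.array(p[11:]),.003*(p[7]-.36)]
    return least_squares(f,[-.1,1.47,0,0,0,0,0,.36,.45,.45,.3,0,0,0])
if __name__=='__main__':
    o=fit();print(o.cost,o.x.round(4))
    for q,x,r in D:
        X,A=fk(q,o.x);print((X-x).round(4),np.round(R.from_matrix(A.T@R.from_euler('xyz',r).as_matrix()).as_rotvec(),4))
E
python3 fk2.py
```

```text
([-1.1026, 0.1719, 0.1594, 2.4211, 1.9617, 0.7234, -0.9809], [0.542, 0.2685, 0.3062], [-3.1131, 1.0585, -2.9638])
0.008795158685578924 [-0.2115  1.539  -0.0442  0.1492  0.0359 -0.0614 -0.0052  0.3476  0.5283
  0.4775  0.372   0.0098  0.0097  0.0337]
[-0.0001  0.0036 -0.005 ] [ 0.0212 -0.0153 -0.0151]
[ 0.0027  0.0068 -0.0005] [ 0.0036  0.0303 -0.016 ]
[-0.0018 -0.0072  0.006 ] [-0.0148 -0.0183 -0.0066]
[-0.0071 -0.0081  0.0022] [-0.0111  0.0216  0.0106]
[ 0.0001  0.0076 -0.0026] [-0.0071  0.0036  0.027 ]
```

```bash
cat > fk3.py <<'E'
import numpy as np, itertools
from scipy.spatial.transform import Rotation as R
from scipy.optimize import least_squares
from data import D
from fk2 import rz,ry
def fk(q,p,s):
    b,e,d1,L1,L2,L3,a1,a2,a3=p
    A=rz(b+s[0]*q[0]);x=np.array([0,0,d1])
    A=A@ry(s[1]*q[1])@rz(s[2]*q[2]);x=x+A@[a1,0,L1]
    A=A@ry(s[3]*q[3]);x=x+A@[a2,0,L2]
    A=A@rz(s[4]*q[4])@ry(s[5]*q[5]);x=x+A@[a3,0,L3]
    return x,A@rz(s[6]*q[6]+e)
def fit():
    res=[]
    for s in itertools.product([1,-1],[1],[1,-1],[1],[1,-1],[1],[1,-1]):
      for e0 in [1.5,-1.5,0,3]:
       for b0 in [-.1,3]:
        def f(p):
            r=[]
            for q,x,o in D:
                X,A=fk(q,p,s);r+=list(5*(X-x))+list((A-R.from_euler('xyz',o).as_matrix()).ravel())
            return np.r_[r,.001*np.array(p[6:]),.001*(p[2]-.36)]
        o=least_squares(f,[b0,e0,.36,.45,.45,.3,0,0,0]);res.append((o.cost,s,o.x))
    res.sort(key=lambda t:t[0]);return res
if __name__=='__main__':
    r=fit()
    for k in r[:20:4]:print(k[0],k[1],k[2].round(4))
E
python3 fk3.py
```

```text
0.025877743699239692 (-1, 1, -1, 1, -1, 1, -1) [-8.4200e-02  1.5056e+00  3.5610e-01  5.0780e-01  4.3170e-01  3.8620e-01
  5.9000e-03 -1.2500e-02 -6.0000e-04]
0.2683955477430957 (-1, 1, 1, 1, -1, 1, -1) [-0.1346  1.5339  0.4231  0.6278  0.6496  0.4125 -0.0869  0.1042  0.1072]
2.3789435357090367 (1, 1, -1, 1, -1, 1, -1) [ 2.405  -4.8877  0.4002  0.2872  0.7518 -0.0483  0.2187  0.0708  0.4255]
2.9658281584514494 (1, 1, 1, 1, 1, 1, 1) [-0.6066 -1.8932  1.1555 -0.5375  0.723   0.0397 -0.2959  0.2367  0.6014]
3.2343853064613435 (1, 1, -1, 1, 1, 1, 1) [-0.6462 -1.9948  0.6523 -0.1849  0.5523 -0.0624 -0.348   0.2371  0.5536]
```

```bash

python3 - <<'E'
from plan import *
rows(M-.06*t+.09*d,RG,4)
rows(M-.035*t,RG,4,p=M-.06*t+.09*d,Rc=RG)
E
```

```text
ang 0.051 dist 0.1211 q [-1.103  0.172  0.159  2.421  1.962  0.723 -0.981] pos [0.542  0.2685 0.3062]
[ 1.3 -1.6 30.2] [-0.011 -0.006 -0.002]
[ 1.5 -1.9 30.2] [-0.011 -0.006 -0.002]
[ 1.6 -2.3 30.1] [-0.011 -0.006 -0.002]
[ 1.8 -2.6 30.1] [-0.011 -0.006 -0.002]
ang 0.0 dist 0.0934 q [-1.103  0.172  0.159  2.421  1.962  0.723 -0.981] pos [0.6446 0.2769 0.2426]
[22.5 -0.   6.2] [0. 0. 0.]
[22.5 -0.   6.2] [0. 0. 0.]
[22.5 -0.   6.2] [0. 0. 0.]
[22.5 -0.   6.2] [0. 0. 0.]
```

```bash

python3 -m inch '[{"dx":1.3,"dy":-1.6,"dz":30,"rx":-0.011,"ry":-0.006,"rz":-0.002,"hand":-1},{"dx":1.5,"dy":-2,"dz":30,"rx":-0.011,"ry":-0.006,"rz":-0.002,"hand":-1},{"dx":1.6,"dy":-2.3,"dz":30,"rx":-0.011,"ry":-0.006,"rz":-0.002,"hand":-1},{"dx":1.8,"dy":-2.6,"dz":30,"rx":-0.011,"ry":-0.006,"rz":-0.002,"hand":-1},{"dx":0,"dy":0,"dz":0,"rx":0,"ry":0,"rz":0,"hand":-1}]' 60
python3 - <<'E'
from plan import *
rows(M-.035*t,RG,5)
c=bot.get_calibration('wrist');p,dd=bot.grab_frame('wrist');save('w1.png',p)
import pickle;pickle.dump((p,dd,c),open('w1.pkl','wb'))
p,dd=bot.grab_frame('side');save('s1.png',p)
E
```

```text
clock: 3.95
position: [0.6458, 0.2767, 0.2416]
tool_rot: [-3.138, 1.081, -2.946]
force: [-0.7, 0.3, 0.8]
grip_width: 0.0853
ang 0.004 dist 0.0927 q [-0.844  0.444  0.145  2.308  2.471  0.72  -1.353] pos [0.6458 0.2767 0.2416]
[17.9  0.1  4.7] [-0.001  0.    -0.   ]
[17.9  0.1  4.7] [-0.001  0.    -0.   ]
[17.9  0.1  4.7] [-0.001  0.    -0.   ]
[17.9  0.1  4.7] [-0.001  0.    -0.   ]
[17.9  0.1  4.7] [-0.001  0.    -0.   ]
```

View pics/w1.png

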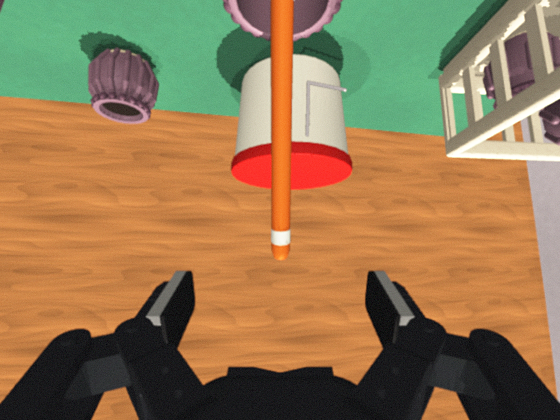

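View pics/s1.png

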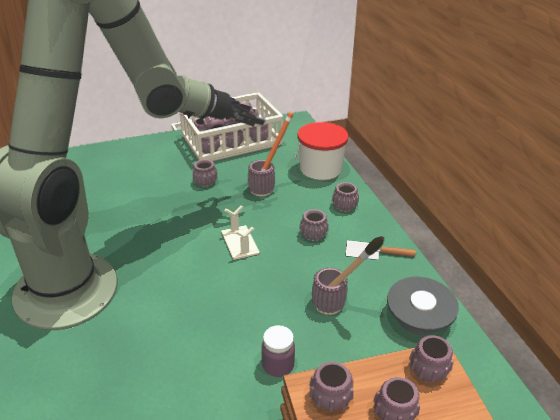

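The wrist view shows the brush lined up with the gripper centre, at column 281 with its handle end at (281,258). In the side view the gripper is behind and above the brush. I'll refine the brush axis from the wrist depth.

```bash

python3 - <<'E'
from plan import *
import pickle
p,dd,c=pickle.load(open('w1.pkl','rb'))
m,P=brushfit('wrist',p,dd,c,box=(262,0,300,262))
Q=P[m];Q=Q[Q[:,2]>.07]
cc,di,a,b,k=linefit(Q);print(k,cc.round(4),di.round(3),a.round(4),b.round(4))
T=(Q-M)@RG;print('in grip frame x,y,z from M',np.round(np.percentile(T,[5,50,95],axis=0)*1000,1), np.round(di@RG,3))
E
```

```text
2752 [0.6546 0.2791 0.1444] [0.465 0.085 0.881] [0.6324 0.275  0.1024] [0.6799 0.2837 0.1924]
in grip frame x,y,z from M [[-1.176e+02 -6.800e+00 -6.900e+00]
 [-1.360e+01  1.000e-01 -5.000e+00]
 [ 5.650e+01  7.100e+00 -4.000e-01]] [-1.    -0.008  0.002]
```

```bash

python3 -m inch '[{"dx":17.9,"dy":0.1,"dz":4.7,"rx":0,"ry":0,"rz":0,"hand":-1},{"dx":17.9,"dy":0.1,"dz":4.7,"rx":0,"ry":0,"rz":0,"hand":-1},{"dx":17.9,"dy":0.1,"dz":4.7,"rx":0,"ry":0,"rz":0,"hand":-1},{"dx":17.9,"dy":0.1,"dz":4.7,"rx":0,"ry":0,"rz":0,"hand":-1},{"dx":17.9,"dy":0.1,"dz":4.7,"rx":0,"ry":0,"rz":0,"hand":-1},{"dx":0,"dy":0,"dz":0,"rx":0,"ry":0,"rz":0,"hand":-1}]' 60
python3 - <<'E'
from plan import *
rows(M+.02*t,RG,3)
E
```

```text
clock: 4.65
position: [0.6213, 0.2753, 0.1521]
tool_rot: [-3.138, 1.081, -2.941]
force: [-0.0, 0.6, 1.1]
grip_width: 0.0851
ang 0.002 dist 0.058 q [-0.814  0.654  0.061  2.383  2.554  0.972 -1.537] pos [0.6213 0.2753 0.1521]
[-0.3 -1.  19.3] [-0.    -0.     0.001]
[-0.3 -1.  19.3] [-0.    -0.     0.001]
[-0.3 -1.  19.3] [-0.    -0.     0.001]
```

```bash

python3 -m inch '[{"dx":-0.3,"dy":-1,"dz":19.3,"rx":0,"ry":0,"rz":0,"hand":-1},{"dx":-0.3,"dy":-1,"dz":19.3,"rx":0,"ry":0,"rz":0,"hand":-1},{"dx":-0.3,"dy":-1,"dz":19.3,"rx":0,"ry":0,"rz":0,"hand":-1},{"dx":0,"dy":0,"dz":0,"rx":0,"ry":0,"rz":0,"hand":-1},{"dx":0,"dy":0,"dz":0,"rx":0,"ry":0,"rz":0,"hand":1},{"dx":0,"dy":0,"dz":0,"rx":0,"ry":0,"rz":0,"hand":1},{"dx":0,"dy":0,"dz":0,"rx":0,"ry":0,"rz":0,"hand":1},{"dx":0,"dy":0,"dz":0,"rx":0,"ry":0,"rz":0,"hand":1},{"dx":0,"dy":0,"dz":0,"rx":0,"ry":0,"rz":0,"hand":1},{"dx":0,"dy":0,"dz":0,"rx":0,"ry":0,"rz":0,"hand":1}]' 60
python3 - <<'E'
from plan import *
s=bot.observe();print(s['qpos'].round(3) if hasattr(s['qpos'],'round') else s['qpos'])
c=bot.get_calibration('wrist');p,dd=bot.grab_frame('wrist');save('w2.png',p)
E
```

```text
clock: 5.65
position: [0.6735, 0.2825, 0.1269]
tool_rot: [-3.141, 1.083, -2.944]
force: [0.5, 0.7, -0.1]
grip_width: 0.0003
[-0.748  0.737  0.074  2.267  2.626  0.937 -1.542]
```

View pics/w2.png

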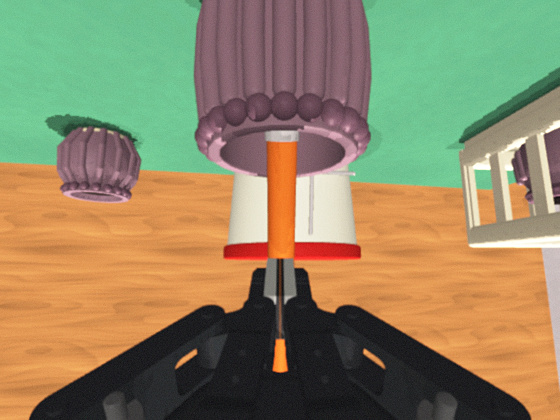

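```bash

python3 - <<'E'
from plan import *
c=bot.get_calibration('wrist');p,dd=bot.grab_frame('wrist')
s=bot.observe();T0=np.array(s['position']);R0=rot(s['tool_rot'])
m,P=brushfit('wrist',p,dd,c,box=(255,130,305,380))
Q=(P[m]-T0)@R0
for lo in range(-100,100,10):
    q=Q[(Q[:,0]*1000>=lo)&(Q[:,0]*1000<lo+10)]
    if len(q)>3:print(lo,len(q),np.round(np.median(q,0)*1000,1),np.round(np.percentile(q,[3,97],axis=0)[:,2]*1000,1))
for n in ['top','side']:
    p,dd=bot.grab_frame(n);save(n+'2.png',p)
    m,P=brushfit(n,p,dd,box={'side':(255,105,300,170),'top':(140,130,176,196)}[n]); Q=P[m]
    cc,di,a,b,k=linefit(Q);print(n,cc.round(4),di.round(3),a.round(4),b.round(4),k)
E
```

```text
-90 10 [-80.5  -1.6 -25.9] [-26.5 -25. ]
-80 89 [-75.3  -2.6 -25.8] [-27.2 124.2]
-70 42 [-64.8  -2.5 -26.3] [-27.  -25.5]
-60 24 [-56.3  -1.9 -26.1] [-27.1  82.7]
-50 10 [-43.3   0.9  82.2] [80.4 90.8]
-20 33 [-12.    1.9 -84.8] [-91.  -74.3]
-10 29 [ -7.    1.6 -83.1] [-88.8 -18.1]
0 354 [  6.2  -0.  -25.3] [-28.1 -19.4]
10 427 [ 15.2   0.5 -25.7] [-27.4 -22. ]
20 461 [ 25.1   0.5 -25.6] [-27.4 -21.3]
30 479 [ 35.    0.5 -25.6] [-27.3 -21.9]
40 519 [ 45.1   0.5 -25.6] [-27.3 -21.6]
50 567 [ 55.1   1.  -25.6] [-27.3 -20.4]
60 369 [ 63.2   0.5 -25.5] [-27.5 -20.5]
top [0.6994 0.2911 0.1711] [-0.823 -0.327  0.464] [0.7741 0.3207 0.1291] [0.6721 0.2802 0.1865] 53
side [0.6455 0.2722 0.126 ] [0.453 0.098 0.886] [0.6235 0.2675 0.083 ] [0.6727 0.2781 0.1794] 52
```

View pics/side2.png

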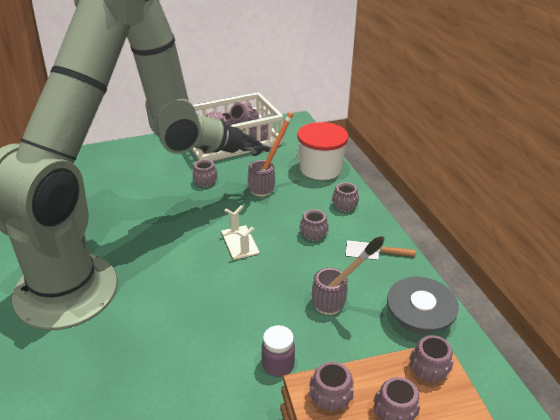

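```bash

python3 - <<'E'
from plan import *
c=bot.get_calibration('wrist')
s=bot.observe();T0=np.array(s['position']);R0=rot(s['tool_rot']);print(s['grip_width'],s['clock'])
f=210/np.tan(np.radians(c['vertical_fov'])/2)
Rc=rot(c['orientation']);o=np.array(c['origin'])
for q in [(0,0,0),(11,0,0),(0,0,-19),(11,0,-19),(0,0,-50),(11,0,20)]:
    w=T0+R0@(np.array(q)/1000); v=Rc.T@(w-o); print(q,(c['cx']+f*v[0]/v[2]).round(1),(c['cy']+f*v[1]/v[2]).round(1),v[2].round(3))
print('cam in tool',(R0.T@(o-T0)*1000).round(1)); print((R0.T@Rc).round(2))
p,dd=bot.grab_frame('wrist')
for r in range(240,380,8):print(r,dd[r,270:292:4].round(3), p[r,280])
E
```

```text
-0.0002561336292911564 5.85
(0, 0, 0) 280.1 242.5 0.196
(11, 0, 0) 280.1 226.8 0.192
(0, 0, -19) 280.1 255.7 0.178
(11, 0, -19) 280.1 238.5 0.174
(0, 0, -50) 280.1 284.0 0.148
(11, 0, 20) 280.0 216.5 0.211
cam in tool [ 8.010e+01 -1.000e-01 -1.795e+02]
[[-0.   -0.95 -0.32]
 [ 1.    0.   -0.  ]
 [ 0.   -0.32  0.95]]
240 [0.169 0.166 0.167 0.167 0.166 0.168] [246 129  46]
248 [0.171 0.169 0.169 0.168 0.168 0.17 ] [245 130  46]
256 [0.172 0.171 0.169 0.169 0.169 0.172] [255 154  55]
264 [0.148 0.148 0.147 0.148 0.148 0.148] [22 21 21]
272 [0.139 0.141 0.14  0.14  0.14  0.141] [22 27 28]
280 [0.133 0.134 0.133 0.134 0.135 0.133] [22 27 27]
288 [0.129 0.128 0.127 0.128 0.128 0.128] [28 26 27]
296 [0.122 0.121 0.124 0.122 0.122 0.123] [44 40 43]
304 [0.116 0.115 0.123 0.124 0.115 0.114] [69 63 68]
312 [0.11  0.114 0.124 0.124 0.11  0.11 ] [72 67 69]
320 [0.106 0.115 0.126 0.126 0.111 0.105] [82 79 82]
328 [0.102 0.115 0.127 0.127 0.115 0.102] [77 74 73]
336 [0.104 0.118 0.128 0.128 0.117 0.1  ] [53 53 54]
344 [0.116 0.118 0.189 0.189 0.117 0.101] [254 166  63]
352 [0.118 0.119 0.192 0.191 0.117 0.116] [254 165  65]
360 [0.114 0.193 0.193 0.193 0.116 0.113] [254 163  60]
368 [0.11  0.195 0.195 0.194 0.195 0.11 ] [254 166  61]
376 [0.086 0.086 0.087 0.085 0.086 0.085] [27 28 27]
```

```bash

python3 - <<'E'
from plan import *
import pickle
p,dd,c=pickle.load(open('w1.pkl','rb'))
s=bot.observe();T0=np.array(s['position']);R0=rot(s['tool_rot']);c2=bot.get_calibration('wrist')
off=R0.T@(np.array(c2['origin'])-T0);A=R0.T@rot(c2['orientation'])
def tool(p,dd):
    cc=dict(c2);cc['origin']=[0,0,0];cc['orientation']=[0,0,0]
    return cloud('wrist',dd,cc)@A.T+off
P=tool(p,dd)*1000
for (r,cl) in [(275,185),(280,180),(290,170),(300,160),(275,375),(300,395),(320,170),(280,188)]: print('open',r,cl,p[r,cl],P[r,cl].round(1))
m=(P[...,2]<40)&(P[...,2]>-150)&(dd>0);m[:,:]&=~((np.arange(560)>262)&(np.arange(560)<300))[None]
print('open max z fingers',np.percentile(P[m][:,2],[50,95,99,99.9]).round(1))
p,dd=bot.grab_frame('wrist');P=tool(p,dd)*1000
for r in [262,264,266,270,280,300]:print('shut',r,[ (P[r,k].round(0).tolist(),p[r,k].tolist()) for k in (268,276,285,293)])
E
```

```text
open 275 185 [21 22 23] [  8.9 -44.1 -56.8]
open 280 180 [85 89 83] [  9.9 -44.4 -62.9]
open 290 170 [113 112 105] [  9.8 -46.2 -70.8]
open 300 160 [114 112 109] [ 10.  -47.6 -78.1]
open 275 375 [24 28 27] [  9.6  43.6 -58. ]
open 300 395 [110 108 102] [  9.6  45.8 -77.5]
open 320 170 [22 18 21] [  4.  -42.8 -82.6]
open 280 188 [22 22 20] [  5.9 -43.2 -56.2]
open max z fingers [-112.3  -69.4  -56.3  -50.8]
shut 262 [([10.0, -6.0, -45.0], [121, 122, 116]), ([9.0, -2.0, -45.0], [108, 107, 102]), ([9.0, 2.0, -45.0], [129, 129, 119]), ([-3.0, 8.0, -22.0], [179, 109, 72])]
shut 264 [([9.0, -6.0, -47.0], [126, 123, 119]), ([9.0, -2.0, -46.0], [105, 104, 101]), ([9.0, 2.0, -47.0], [131, 129, 121]), ([-4.0, 8.0, -21.0], [161, 111, 83])]
shut 266 [([10.0, -6.0, -49.0], [129, 129, 121]), ([10.0, -2.0, -49.0], [103, 100, 96]), ([10.0, 2.0, -49.0], [125, 125, 118]), ([9.0, 6.0, -49.0], [164, 115, 87])]
shut 270 [([9.0, -6.0, -53.0], [128, 125, 116]), ([9.0, -2.0, -52.0], [101, 100, 92]), ([10.0, 2.0, -54.0], [129, 129, 118]), ([9.0, 6.0, -52.0], [116, 119, 111])]
shut 280 [([10.0, -5.0, -63.0], [125, 122, 114]), ([9.0, -2.0, -62.0], [88, 88, 88]), ([10.0, 2.0, -62.0], [122, 124, 113]), ([9.0, 6.0, -62.0], [129, 128, 118])]
shut 300 [([11.0, -5.0, -79.0], [23, 25, 25]), ([8.0, -2.0, -75.0], [138, 132, 131]), ([7.0, 2.0, -74.0], [185, 182, 174]), ([10.0, 5.0, -79.0], [22, 23, 27])]
```

```bash
python3 - <<'E'
import cv2
a=cv2.imread('pics/w2.png')[220:400,200:360];cv2.imwrite('pics/w2z.png',cv2.resize(a,None,fx=3.3,fy=3.3,interpolation=cv2.INTER_NEAREST))
E
```

```text
(no output)
```

View pics/w2z.png

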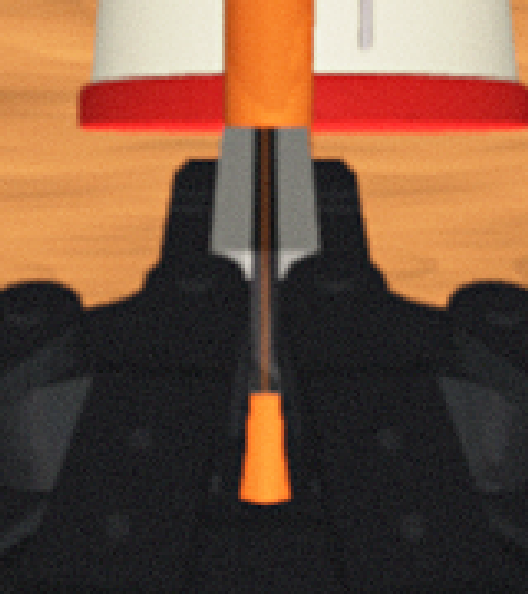

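The fingers shut on nothing (width 0). In the wrist depth the brush axis is at tool z ≈ -18 mm, while the finger ends show at ≈ -45 mm, so the reported TCP is about 45 mm ahead of the real finger ends. The brush hasn't moved. I'll open, advance about 46 mm and close again.

```bash

python3 -m inch '[{"dx":0,"dy":0,"dz":0,"rx":0,"ry":0,"rz":0,"hand":-1},{"dx":0,"dy":0,"dz":0,"rx":0,"ry":0,"rz":0,"hand":-1},{"dx":0,"dy":0,"dz":0,"rx":0,"ry":0,"rz":0,"hand":-1},{"dx":0,"dy":0,"dz":0,"rx":0,"ry":0,"rz":0,"hand":-1},{"dx":0,"dy":0,"dz":0,"rx":0,"ry":0,"rz":0,"hand":-1},{"dx":0,"dy":0,"dz":0,"rx":0,"ry":0,"rz":0,"hand":-1}]' 60
python3 -m inch '[{"dx":0,"dy":0.3,"dz":15.5,"rx":0,"ry":0,"rz":0,"hand":-1},{"dx":0,"dy":0,"dz":15.5,"rx":0,"ry":0,"rz":0,"hand":-1},{"dx":0,"dy":0,"dz":15,"rx":0,"ry":0,"rz":0,"hand":-1},{"dx":0,"dy":0,"dz":0,"rx":0,"ry":0,"rz":0,"hand":-1}]' 60
python3 - <<'E'
from plan import *
p,dd=bot.grab_frame('wrist');save('w3.png',p);print(np.round(bot.observe()['qpos'],3))
E
```

```text
clock: 6.55
position: [0.6736, 0.2824, 0.1269]
tool_rot: [-3.141, 1.083, -2.945]
force: [-0.6, -0.6, -0.1]
grip_width: 0.0845
clock: 6.95
position: [0.7143, 0.2904, 0.1047]
tool_rot: [-3.14, 1.083, -2.945]
force: [-0.7, -0.2, 0.6]
grip_width: 0.0855
[-0.711  0.804  0.082  2.168  2.661  0.903 -1.54 ]
```

View pics/w3.png

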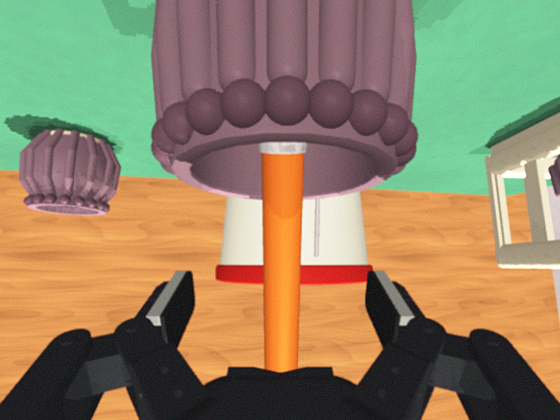

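The brush (column 282) now stands between the open fingers (tips at columns 190 and 370). The crock rim is at row ~190, above the fingers in the picture and clear of them. Closing.

```bash

python3 -m inch '[{"dx":0,"dy":0,"dz":0,"rx":0,"ry":0,"rz":0,"hand":1},{"dx":0,"dy":0,"dz":0,"rx":0,"ry":0,"rz":0,"hand":1},{"dx":0,"dy":0,"dz":0,"rx":0,"ry":0,"rz":0,"hand":1},{"dx":0,"dy":0,"dz":0,"rx":0,"ry":0,"rz":0,"hand":1},{"dx":0,"dy":0,"dz":0,"rx":0,"ry":0,"rz":0,"hand":1},{"dx":0,"dy":0,"dz":0,"rx":0,"ry":0,"rz":0,"hand":1}]' 60
python3 - <<'E'
from plan import *
p,dd=bot.grab_frame('wrist');save('w4.png',p)
E
```

```text
clock: 7.6
position: [0.7133, 0.2907, 0.1054]
tool_rot: [-3.141, 1.083, -2.945]
force: [-0.7, 0.3, 0.1]
grip_width: 0.0145
```

View pics/w4.png

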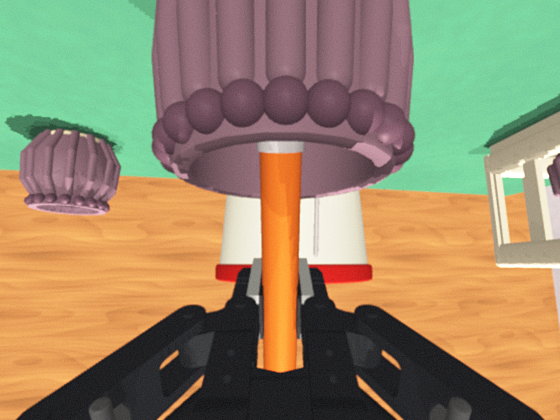

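```bash

python3 -m inch '[{"dx":-8,"dy":0,"dz":0,"rx":0,"ry":0,"rz":0,"hand":1},{"dx":-12,"dy":0,"dz":0,"rx":0,"ry":0,"rz":0,"hand":1},{"dx":-14,"dy":0,"dz":0,"rx":0,"ry":0,"rz":0,"hand":1},{"dx":-14,"dy":0,"dz":0,"rx":0,"ry":0,"rz":0,"hand":1},{"dx":-14,"dy":0,"dz":0,"rx":0,"ry":0,"rz":0,"hand":1},{"dx":-14,"dy":0,"dz":0,"rx":0,"ry":0,"rz":0,"hand":1},{"dx":-14,"dy":0,"dz":0,"rx":0,"ry":0,"rz":0,"hand":1},{"dx":-14,"dy":0,"dz":0,"rx":0,"ry":0,"rz":0,"hand":1},{"dx":-10,"dy":0,"dz":0,"rx":0,"ry":0,"rz":0,"hand":1}]' 60
python3 - <<'E'
from plan import *
print(np.round(bot.observe()['qpos'],3))
p,dd=bot.grab_frame('side');save('s5.png',p)
E
```

```text
clock: 8.55
position: [0.7664, 0.3011, 0.2076]
tool_rot: [3.142, 1.084, -2.945]
force: [-0.4, -0.2, -0.6]
grip_width: 0.0147
[-0.724  0.634  0.166  2.039  2.61   0.615 -1.404]
```

View pics/s5.png

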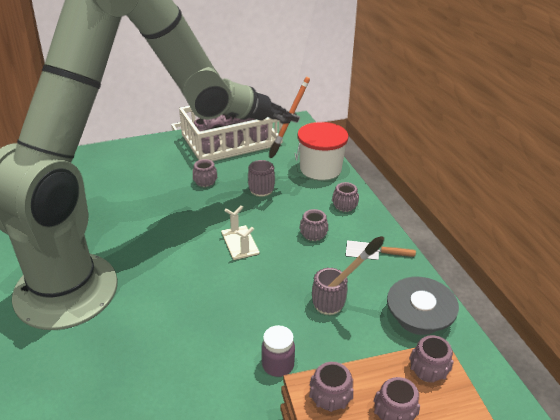

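```bash

python3 -m inch '[{"dx":-16,"dy":0,"dz":-8.5,"rx":0,"ry":0,"rz":0,"hand":1},{"dx":-16,"dy":0,"dz":-8.5,"rx":0,"ry":0,"rz":0,"hand":1},{"dx":-16,"dy":0,"dz":-8.5,"rx":0,"ry":0,"rz":0,"hand":1},{"dx":-16,"dy":0,"dz":-8.5,"rx":0,"ry":0,"rz":0,"hand":1},{"dx":-16,"dy":0,"dz":-8.5,"rx":0,"ry":0,"rz":0,"hand":1},{"dx":0,"dy":0,"dz":0,"rx":0,"ry":0,"rz":0,"hand":1}]' 60
python3 -m inch '[{"dx":0,"dy":0,"dz":0,"rx":0,"ry":0,"rz":-0.14,"hand":1},{"dx":0,"dy":0,"dz":0,"rx":0,"ry":0,"rz":-0.14,"hand":1},{"dx":0,"dy":0,"dz":0,"rx":0,"ry":0,"rz":-0.14,"hand":1},{"dx":0,"dy":0,"dz":0,"rx":0,"ry":0,"rz":-0.14,"hand":1},{"dx":0,"dy":0,"dz":0,"rx":0,"ry":0,"rz":-0.14,"hand":1},{"dx":0,"dy":0,"dz":0,"rx":0,"ry":0,"rz":-0.14,"hand":1}]' 60
python3 - <<'E'
from plan import *
print(np.round(bot.observe()['qpos'],3))
E
```

```text
clock: 9.2
position: [0.7662, 0.3014, 0.2992]
tool_rot: [3.14, 1.085, -2.947]
force: [0.7, 0.3, -1.2]
grip_width: 0.0143
clock: 9.8
position: [0.7654, 0.3011, 0.2953]
tool_rot: [-2.189, 0.624, -1.769]
force: [-0.6, 0.2, -1.1]
grip_width: 0.0141
[-1.001  0.533  0.542  2.009  2.719  0.373 -0.718]
```

```bash

python3 -m inch '[{"dx":0,"dy":0,"dz":-14,"rx":0,"ry":0,"rz":0,"hand":1},{"dx":0,"dy":0,"dz":-14,"rx":0,"ry":0,"rz":0,"hand":1},{"dx":0,"dy":0,"dz":-14,"rx":0,"ry":0,"rz":0,"hand":1},{"dx":0,"dy":0,"dz":-14,"rx":0,"ry":0,"rz":-0.1,"hand":1},{"dx":0,"dy":0,"dz":0,"rx":0,"ry":0,"rz":-0.14,"hand":1},{"dx":0,"dy":0,"dz":0,"rx":0,"ry":0,"rz":-0.14,"hand":1},{"dx":0,"dy":0,"dz":0,"rx":0,"ry":0,"rz":-0.14,"hand":1}]' 60
python3 - <<'E'
from plan import *
s=bot.observe();print(np.round(s['qpos'],3));print(rot(s['tool_rot']).round(3))
p,dd=bot.grab_frame('side');save('s6.png',p)
E
```

```text
clock: 10.5
position: [0.7168, 0.2916, 0.3219]
tool_rot: [-2.069, 0.18, -1.471]
force: [-0.0, 0.9, -0.6]
grip_width: 0.0147
[-1.235  0.479  0.786  2.109  2.827  0.341 -0.348]
[[ 0.098 -0.491  0.866]
 [-0.979  0.109  0.172]
 [-0.179 -0.864 -0.47 ]]
```

View pics/s6.png

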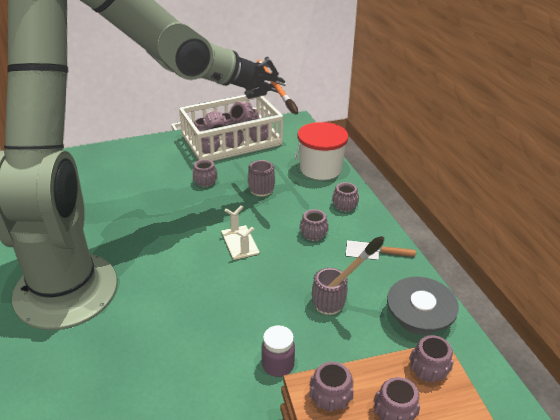

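```bash

python3 -m inch '[{"dx":0,"dy":0,"dz":0,"rx":0,"ry":0,"rz":-0.14,"hand":1},{"dx":0,"dy":0,"dz":0,"rx":0,"ry":0,"rz":-0.14,"hand":1},{"dx":0,"dy":0,"dz":0,"rx":0,"ry":0,"rz":-0.14,"hand":1},{"dx":0,"dy":0,"dz":0,"rx":0,"ry":0,"rz":-0.14,"hand":1},{"dx":0,"dy":0,"dz":0,"rx":0,"ry":0,"rz":0,"hand":1}]' 60
python3 - <<'E'
from plan import *
s=bot.observe();print(np.round(s['qpos'],3));print(rot(s['tool_rot']).round(3))
E
```

```text
clock: 11.05
position: [0.7169, 0.2918, 0.3218]
tool_rot: [-2.087, -0.309, -1.204]
force: [-0.4, -0.7, -0.2]
grip_width: 0.0148
[-1.316  0.534  0.917  2.112  3.049  0.332 -0.055]
[[ 0.342 -0.366  0.866]
 [-0.889 -0.423  0.172]
 [ 0.304 -0.829 -0.47 ]]
```

```bash

python3 -m inch '[{"dx":0,"dy":0,"dz":0,"rx":0,"ry":0,"rz":-0.14,"hand":1},{"dx":0,"dy":0,"dz":0,"rx":0,"ry":0,"rz":-0.14,"hand":1},{"dx":0,"dy":0,"dz":0,"rx":0,"ry":0,"rz":-0.14,"hand":1},{"dx":0,"dy":0,"dz":0,"rx":0,"ry":0,"rz":-0.14,"hand":1},{"dx":0,"dy":0,"dz":0,"rx":0,"ry":0,"rz":0,"hand":1}]' 60
python3 - <<'E'
from plan import *
s=bot.observe();print(np.round(s['qpos'],3));print(rot(s['tool_rot']).round(3))
RF=RG@np.diag([-1,-1,1])
rows(np.array(s['position']),RF,5)
E
```

```text
clock: 11.55
position: [0.7171, 0.2917, 0.3221]
tool_rot: [-2.283, -0.77, -0.833]
force: [0.2, -1.5, -0.9]
grip_width: 0.0145
[-1.379  0.596  1.036  2.114  3.283  0.343  0.224]
[[ 0.483 -0.13   0.866]
 [-0.531 -0.829  0.172]
 [ 0.696 -0.543 -0.47 ]]
ang 0.663 dist 0.0 q [-1.379  0.596  1.036  2.114  3.283  0.343  0.224] pos [0.7171 0.2917 0.3221]
[0. 0. 0.] [-0.    -0.    -0.133]
[0. 0. 0.] [-0.    -0.    -0.133]
[0. 0. 0.] [-0.    -0.    -0.133]
[0. 0. 0.] [-0.    -0.    -0.133]
[0. 0. 0.] [-0.    -0.    -0.133]
```

```bash

python3 -m inch '[{"dx":0,"dy":0,"dz":0,"rx":0,"ry":0,"rz":-0.133,"hand":1},{"dx":0,"dy":0,"dz":0,"rx":0,"ry":0,"rz":-0.133,"hand":1},{"dx":0,"dy":0,"dz":0,"rx":0,"ry":0,"rz":-0.133,"hand":1},{"dx":0,"dy":0,"dz":0,"rx":0,"ry":0,"rz":-0.133,"hand":1},{"dx":0,"dy":0,"dz":0,"rx":0,"ry":0,"rz":-0.133,"hand":1},{"dx":0,"dy":0,"dz":0,"rx":0,"ry":0,"rz":0,"hand":1}]' 60
python3 - <<'E'
from plan import *
RF=RG@np.diag([-1,-1,1])
Pg=np.array([.7133,.2907,.1054])
rows(Pg+d*.125,RF,6)
for n in ['side','wrist','top']:
    c=bot.get_calibration(n);p,dd=bot.grab_frame(n);save(n[0]+'7.png',p)
    np.savez(n+'7.npz',p=p,d=dd,o=c['origin'],r=c['orientation'])
E
```

```text
clock: 12.15
position: [0.7172, 0.2917, 0.3223]
tool_rot: [-3.141, -1.082, 0.196]
force: [-0.6, -0.2, -1.2]
grip_width: 0.0145
ang 0.002 dist 0.1198 q [-1.439  0.691  1.173  2.115  3.558  0.392  0.55 ] pos [0.7172 0.2917 0.3223]
[-11.4   0.   16.4] [ 0. -0. -0.]
[-11.4   0.   16.4] [ 0. -0. -0.]
[-11.4   0.   16.4] [ 0. -0. -0.]
[-11.4   0.   16.4] [ 0. -0. -0.]
[-11.4   0.   16.4] [ 0. -0. -0.]
[-11.4   0.   16.4] [ 0. -0. -0.]
```

View pics/s7.png

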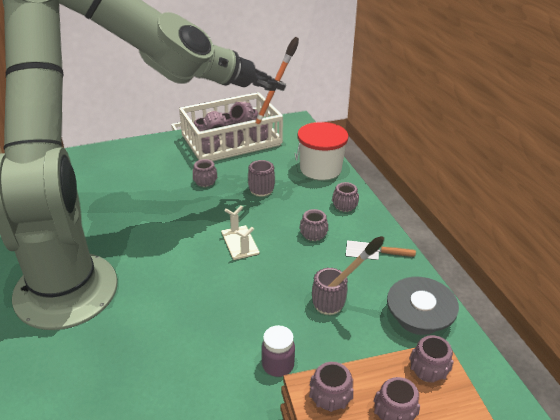

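View pics/w7.png

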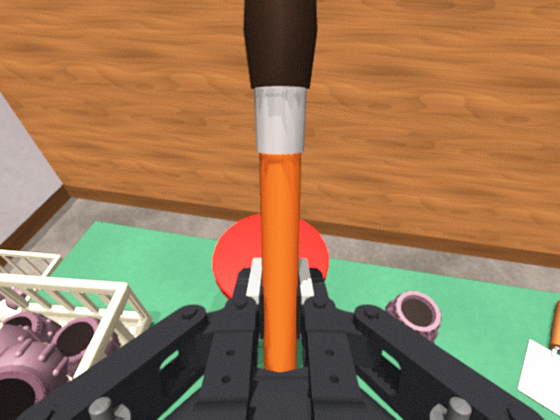

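View pics/t7.png

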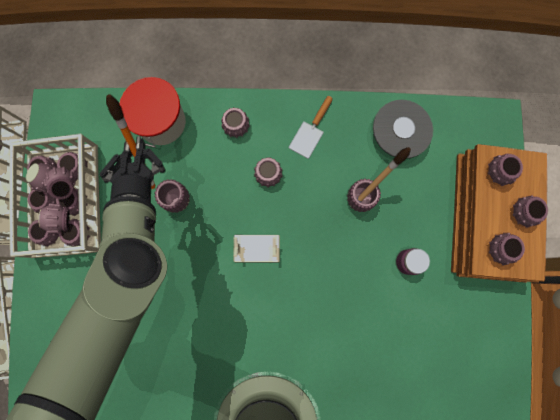

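```bash
python3 - <<'E'
from plan import *
for n in ['top','side']:
    z=np.load(n+'7.npz');p,dd=z['p'],z['d'];P=cloud(n,dd)
    m=(abs(P[...,0]-.61)<.065)&(abs(P[...,1]-.268)<.065)&(P[...,2]>.080)&(P[...,2]<.10)
    Q=P[m]
    c,r=cv2.minEnclosingCircle(Q[:,:2].astype(np.float32));print(n,'rim',len(Q),np.round(c,4),round(r,4),'z',np.percentile(Q[:,2],[50,98]).round(4))
    m=(abs(P[...,0]-.61)<.065)&(abs(P[...,1]-.268)<.065)&(P[...,2]<.05)&(P[...,2]>.015);Q=P[m]
    print('body pct',np.percentile(Q[:,:2],[1,99],axis=0).round(3))
z=np.load('wrist7.npz');p,dd=z['p'],z['d']
c=bot.get_calibration('wrist')
s=bot.observe();T0=np.array(s['position']);R0=rot(s['tool_rot'])
P=(cloud('wrist',dd,c)-T0)@R0*1000
for r in range(60,380,12):
    print(r,p[r,280],P[r,280].round(1),P[r,270].round(1))
h=cv2.cvtColor(p,cv2.COLOR_RGB2HSV)
for r in (180,230,300):
    m=(h[r,:,0]>=3)&(h[r,:,0]<=16)&(h[r,:,1]>170)&(np.arange(560)>250)&(np.arange(560)<310)
    print(r,'y range',P[r][m][:,1].min(),P[r][m][:,1].max())
E
```

```text
top rim 339 [0.6138 0.2718] 0.041 z [0.0881 0.0937]
body pct [[0.572 0.231]
 [0.646 0.303]]
side rim 211 [0.6119 0.2673] 0.0416 z [0.0872 0.0935]
body pct [[0.57  0.227]
 [0.65  0.273]]
60 [61 44 31] [ 98.8   0.3 -75.1] [ 98.9  -2.9 -74.6]
72 [52 34 20] [ 95.3   0.3 -75.2] [ 95.4  -2.9 -74.6]
84 [48 33 22] [ 91.7   0.3 -76. ] [ 91.9  -3.  -73.7]
96 [202 195 193] [ 88.3   0.3 -73.7] [ 88.3  -3.  -72.8]
108 [206 197 194] [ 84.5   0.3 -74. ] [ 84.5  -3.1 -72. ]
120 [228 218 215] [ 80.7   0.3 -73.4] [ 80.6  -3.1 -72. ]
132 [226 217 213] [ 76.8   0.3 -73.8] [ 76.7  -3.1 -73.4]
144 [222 214 211] [ 72.7   0.3 -73.3] [ 72.6  -3.2 -72.5]
156 [239 116  36] [ 68.3   0.3 -71.6] [ 68.4  -3.3 -71.7]
168 [248 133  44] [ 63.9   0.3 -70.9] [ 64.1  -3.3 -71.7]
180 [249 133  47] [ 59.8   0.3 -72.6] [ 59.4  -3.4 -70.5]
192 [248 130  44] [ 55.5   0.3 -73.2] [ 55.3  -3.4 -72.3]
204 [248 134  43] [ 50.6   0.3 -72.1] [ 50.3  -3.5 -71.1]
216 [248 129  38] [ 46.4   0.3 -73.7] [ 45.6  -3.5 -71.3]
228 [248 132  43] [ 41.    0.3 -72. ] [ 40.7  -3.6 -71.4]
240 [248 130  45] [ 36.1   0.3 -72.3] [ 35.6  -3.6 -71.1]
252 [248 132  42] [ 30.9   0.3 -72.1] [ 30.   -3.7 -70.3]
264 [248 133  45] [ 25.9   0.3 -72.7] [ 25.4  -3.7 -71.7]
276 [248 132  45] [ 20.    0.3 -71.9] [ 20.1  -3.8 -72.1]
288 [248 131  43] [ 14.7   0.3 -72.4] [ 14.1  -3.8 -71.5]
300 [247 129  40] [  9.2   0.3 -72.9] [  8.3  -3.9 -71.6]
312 [248 131  44] [  3.1   0.3 -72.5] [  2.3  -4.  -71.6]
324 [247 127  38] [ -3.8   0.3 -71.7] [ -3.7  -4.  -71.8]
336 [248 132  46] [ -9.6   0.3 -72.3] [-10.1  -4.1 -71.7]
348 [248 129  47] [-15.2   0.3 -73.4] [-16.4  -4.2 -72. ]
360 [247 130  42] [-23.2   0.3 -72.1] [-23.9  -4.3 -71.3]
372 [154  79  59] [  11.3    0.2 -111.5] [  11.5   -2.7 -111.7]
180 y range -116.57291711669423 97.64779753703455
230 y range -29.362927188926214 29.311430957062957
300 y range -7.127784096212087 7.307620363920973
```

```bash
cat >> plan.py <<'E'
def frame(deg):
    a=np.array([.981,.195,0]);a/=np.linalg.norm(a);th=np.radians(deg)
    dd=a*np.sin(th)+np.array([0,0,np.cos(th)]);tt=a*np.cos(th)-np.array([0,0,np.sin(th)])
    return a,dd,tt,np.stack([dd,np.cross(tt,dd),tt],1)
C=np.array([.6125,.2695,0])
def ins(deg,up,off=-.015,ez=.014):
    a,dd,tt,Rf=frame(deg);E=C+a*off+np.array([0,0,ez]);return E+dd*(.1255+up)+.064*tt,Rf
E
python3 - <<'E'
from plan import *
p1,Rf=ins(22,.115);print(p1,Rf.round(3))
rows(p1,Rf,6)
p2,_=ins(22,0);print(p2)
E
```

```text
[0.74435299 0.29570931 0.2130129 ] [[ 0.367  0.195  0.909]
 [ 0.073 -0.981  0.181]
 [ 0.927  0.    -0.375]]
ang 0.104 dist 0.113 q [-1.438  0.69   1.173  2.115  3.557  0.391  0.549] pos [0.7173 0.2915 0.3227]
[-14.    0.2  12.6] [ 0.     0.017 -0.001]
[-14.2   0.2  12.4] [ 0.     0.017 -0.001]
[-14.4   0.2  12.1] [ 0.     0.017 -0.001]
[-14.6   0.2  11.9] [ 0.     0.017 -0.001]
[-14.8   0.2  11.6] [ 0.     0.017 -0.001]
[-15.    0.2  11.3] [ 0.     0.017 -0.001]
[0.7020999  0.28731038 0.10638675]
```

```bash

python3 -m inch '[{"dx":-14,"dy":0.2,"dz":12.6,"rx":0,"ry":0.017,"rz":-0.001,"hand":1},{"dx":-14.2,"dy":0.2,"dz":12.4,"rx":0,"ry":0.017,"rz":-0.001,"hand":1},{"dx":-14.4,"dy":0.2,"dz":12,"rx":0,"ry":0.017,"rz":-0.001,"hand":1},{"dx":-14.6,"dy":0.2,"dz":12,"rx":0,"ry":0.017,"rz":-0.001,"hand":1},{"dx":-14.8,"dy":0.2,"dz":11.6,"rx":0,"ry":0.017,"rz":-0.001,"hand":1},{"dx":-15,"dy":0.2,"dz":11.3,"rx":0,"ry":0.017,"rz":-0.001,"hand":1},{"dx":0,"dy":0,"dz":0,"rx":0,"ry":0,"rz":0,"hand":1}]' 60
python3 - <<'E'
from plan import *
p2,Rf=ins(22,0)
rows(p2,Rf,10)
for n in ['side','top']:
    p,dd=bot.grab_frame(n);save(n[0]+'8.png',p)
    m,P=brushfit(n,p,dd,box={'side':(240,90,300,190),'top':(140,90,190,215)}[n]);Q=P[m]
    Q=Q[(abs(Q[:,0]-.63)<.1)&(abs(Q[:,1]-.275)<.05)]
    print(n,len(Q),linefit(Q) if len(Q)>5 else Q)
a=cv2.imread('pics/s8.png')[60:220,190:340];cv2.imwrite('pics/s8z.png',cv2.resize(a,None,fx=3.5,fy=3.5))
a=cv2.imread('pics/t8.png')[80:240,80:230];cv2.imwrite('pics/t8z.png',cv2.resize(a,None,fx=3.5,fy=3.5))
E
```

```text
clock: 13.0
position: [0.7442, 0.2947, 0.2102]
tool_rot: [3.122, -1.182, 0.216]
force: [-0.1, -0.4, 0.6]
grip_width: 0.0144
ang 0.009 dist 0.1123 q [-1.338  1.081  1.1    2.165  3.255  0.76   0.534] pos [0.7442 0.2947 0.2102]
[-11.2  -0.2  -0. ] [0.    0.    0.001]
[-11.2  -0.2  -0. ] [0.    0.    0.001]
[-11.2  -0.2  -0. ] [0.    0.    0.001]
[-11.2  -0.2  -0. ] [0.    0.    0.001]
[-11.2  -0.1  -0. ] [0.    0.    0.001]
[-11.2  -0.1  -0.1] [0.    0.    0.001]
[-11.2  -0.1  -0.1] [0.    0.    0.001]
[-11.2  -0.1  -0.1] [0.    0.    0.001]
[-11.2  -0.1  -0.1] [0.    0.    0.001]
[-11.2  -0.1  -0.1] [0.    0.    0.001]
side 9 (array([0.65436187, 0.27322709, 0.1656179 ]), array([0.37130317, 0.09444747, 0.92369564]), array([0.63698796, 0.26880773, 0.1223966 ]), array([0.66770172, 0.27662031, 0.19880361]), 9)
top 119 (array([0.69100166, 0.28304705, 0.26751231]), array([0.4064294 , 0.02615308, 0.91330781]), array([0.67268867, 0.28186864, 0.22636027]), array([0.70490385, 0.28394163, 0.29875261]), 119)
```

View pics/s8z.png

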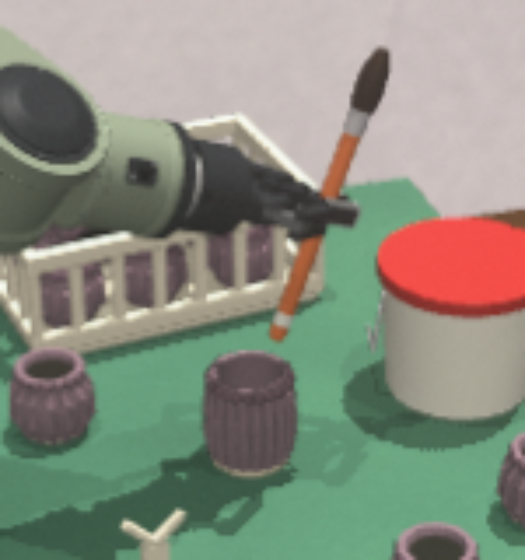

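View pics/t8z.png

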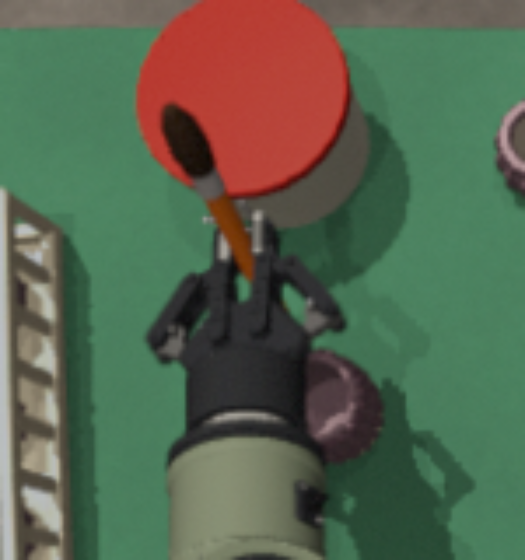

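The handle end measures about (0.640, 0.275, 0.121), within 1 mm of the plan, and sits just above the mouth. Lowering along the axis.

```bash

python3 -m inch '[{"dx":-11,"dy":-0.2,"dz":0,"rx":0,"ry":0,"rz":0.001,"hand":1},{"dx":-11,"dy":-0.2,"dz":0,"rx":0,"ry":0,"rz":0.001,"hand":1},{"dx":-11,"dy":-0.2,"dz":0,"rx":0,"ry":0,"rz":0.001,"hand":1},{"dx":-11,"dy":-0.2,"dz":0,"rx":0,"ry":0,"rz":0.001,"hand":1},{"dx":-11,"dy":-0.2,"dz":0,"rx":0,"ry":0,"rz":0.001,"hand":1},{"dx":-11,"dy":-0.2,"dz":0,"rx":0,"ry":0,"rz":0.001,"hand":1}]' 60
python3 - <<'E'
from plan import *
p2,Rf=ins(22,0)
rows(p2,Rf,6)
p,dd=bot.grab_frame('side');save('s9.png',p)
a=p[60:220,190:340];save('s9z.png',cv2.resize(a,None,fx=3.5,fy=3.5))
E
```

```text
clock: 13.7
position: [0.7195, 0.2909, 0.1512]
tool_rot: [3.133, -1.184, 0.207]
force: [0.2, 0.7, -0.5]
grip_width: 0.0143
ang 0.005 dist 0.0482 q [-1.346  1.208  1.038  2.223  3.128  0.874  0.52 ] pos [0.7195 0.2909 0.1512]
[-8.  -0.   0.1] [-0.     0.     0.001]
[-8.  -0.   0.1] [-0.     0.     0.001]
[-8.   0.   0.1] [-0.     0.     0.001]
[-8.   0.   0.1] [-0.     0.     0.001]
[-8.   0.   0.1] [-0.     0.     0.001]
[-8.   0.   0.1] [-0.     0.     0.001]
```

View pics/s9z.png

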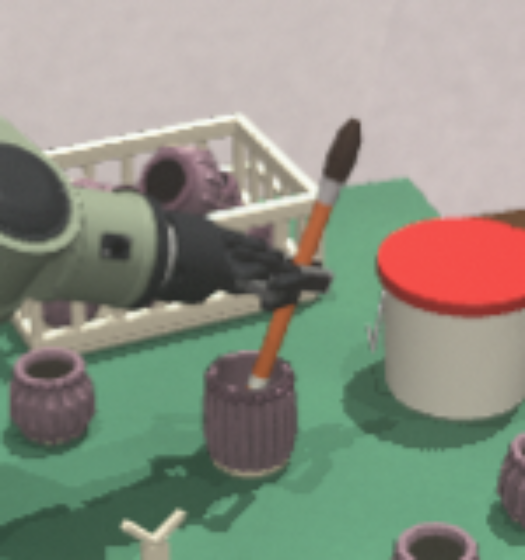

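The handle end (white band at crop pixel (258,383)) is inside the mouth with nothing touching. Continuing down 46 mm.

```bash

python3 -m inch '[{"dx":-9,"dy":0,"dz":0.1,"rx":0,"ry":0,"rz":0.001,"hand":1},{"dx":-9,"dy":0,"dz":0.1,"rx":0,"ry":0,"rz":0.001,"hand":1},{"dx":-9,"dy":0,"dz":0.1,"rx":0,"ry":0,"rz":0.001,"hand":1},{"dx":-7,"dy":0,"dz":0.1,"rx":0,"ry":0,"rz":0.001,"hand":1},{"dx":-6,"dy":0,"dz":0.1,"rx":0,"ry":0,"rz":0.001,"hand":1},{"dx":-3,"dy":0,"dz":0,"rx":0,"ry":0,"rz":0,"hand":1},{"dx":0,"dy":0,"dz":0,"rx":0,"ry":0,"rz":0,"hand":1}]' 60
python3 - <<'E'
from plan import *
p2,Rf=ins(22,0)
rows(p2,Rf,1)
p,dd=bot.grab_frame('wrist');save('w10.png',p)
p,dd=bot.grab_frame('side');save('s10z.png',cv2.resize(p[60:220,190:340],None,fx=3.5,fy=3.5))
E
```

```text
clock: 14.45
position: [0.7044, 0.2878, 0.1118]
tool_rot: [-3.139, -1.184, 0.194]
force: [-0.4, -0.1, -0.2]
grip_width: 0.0146
ang 0.003 dist 0.0059 q [-1.352  1.293  0.987  2.247  3.044  0.938  0.505] pos [0.7044 0.2878 0.1118]
[-5.9  0.1 -0.1] [-0.001  0.003 -0.001]
```

View pics/s10z.png

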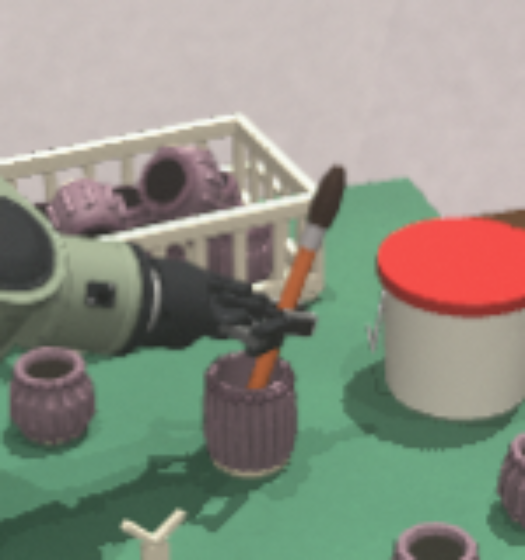

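```bash

python3 -m inch '[{"dx":-2,"dy":0,"dz":0,"rx":0,"ry":0,"rz":0,"hand":1},{"dx":-2,"dy":0,"dz":0,"rx":0,"ry":0,"rz":0,"hand":1},{"dx":-2,"dy":0,"dz":0,"rx":0,"ry":0,"rz":0,"hand":1},{"dx":0,"dy":0,"dz":0,"rx":0,"ry":0,"rz":0,"hand":1}]' 60
python3 -m inch '[{"dx":-1,"dy":0,"dz":0,"rx":0,"ry":0,"rz":0,"hand":1},{"dx":-1,"dy":0,"dz":0,"rx":0,"ry":0,"rz":0,"hand":1},{"dx":0,"dy":0,"dz":0,"rx":0,"ry":0,"rz":0,"hand":1}]' 60
python3 - <<'E'
from plan import *
s=bot.observe();print(s['force'],s['moment'])
E
```

```text
clock: 14.95
position: [0.7021, 0.2875, 0.1062]
tool_rot: [-3.138, -1.184, 0.194]
force: [0.1, -0.1, 0.3]
grip_width: 0.0144
clock: 15.25
position: [0.7015, 0.2872, 0.1046]
tool_rot: [-3.138, -1.184, 0.193]
force: [0.0, 0.6, -0.2]
grip_width: 0.0144
[ 0.03190265  0.59299283 -0.23707432] [-1.97602402e-01  1.08085427e+00  4.73228060e-04]
```

```bash

python3 -m inch '[{"dx":0,"dy":0,"dz":0,"rx":0,"ry":0,"rz":0,"hand":0.62},{"dx":0,"dy":0,"dz":0,"rx":0,"ry":0,"rz":0,"hand":0.55},{"dx":0,"dy":0,"dz":0,"rx":0,"ry":0,"rz":0,"hand":0.5},{"dx":0,"dy":0,"dz":0,"rx":0,"ry":0,"rz":0,"hand":0.4},{"dx":0,"dy":0,"dz":0,"rx":0,"ry":0,"rz":0,"hand":0.2},{"dx":0,"dy":0,"dz":0,"rx":0,"ry":0,"rz":0,"hand":-0.2},{"dx":0,"dy":0,"dz":0,"rx":0,"ry":0,"rz":0,"hand":-0.6},{"dx":0,"dy":0,"dz":0,"rx":0,"ry":0,"rz":0,"hand":-1},{"dx":0,"dy":0,"dz":0,"rx":0,"ry":0,"rz":0,"hand":-1}]' 20
python3 - <<'E'
from plan import *
p,dd=bot.grab_frame('wrist');save('w11.png',p)
p,dd=bot.grab_frame('side');save('s11z.png',cv2.resize(p[60:220,190:340],None,fx=3.5,fy=3.5))
E
```

```text
clock: 16.15
position: [0.7015, 0.2873, 0.1047]
tool_rot: [-3.138, -1.185, 0.193]
force: [-0.3, -0.1, 0.9]
grip_width: 0.0847
```

View pics/s11z.png

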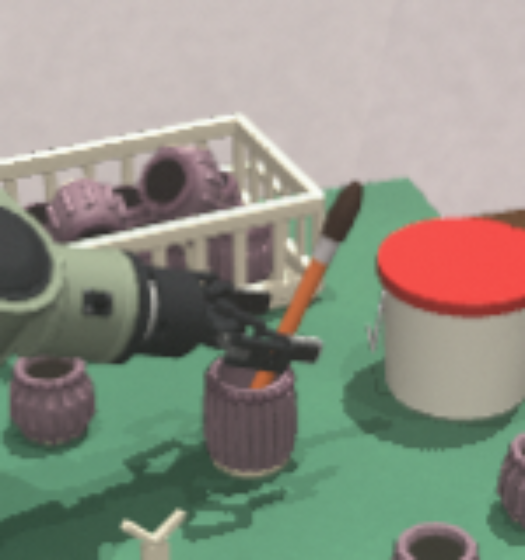

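View pics/w11.png

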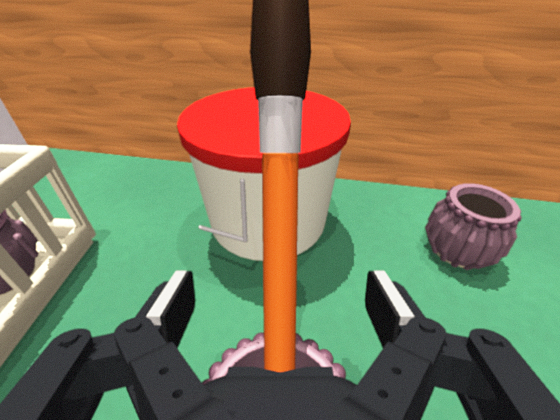

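```bash

python3 -m inch '[{"dx":1,"dy":0,"dz":-10,"rx":0,"ry":0,"rz":0,"hand":-1},{"dx":3,"dy":0,"dz":-12,"rx":0,"ry":0,"rz":0,"hand":-1},{"dx":5,"dy":0,"dz":-12,"rx":0,"ry":0,"rz":0,"hand":-1},{"dx":12,"dy":0,"dz":-12,"rx":0,"ry":0,"rz":0,"hand":-1},{"dx":12,"dy":0,"dz":-8,"rx":0,"ry":0,"rz":0,"hand":-1},{"dx":0,"dy":0,"dz":0,"rx":0,"ry":0,"rz":0,"hand":-1}]' 20
python3 - <<'E'
from plan import *
print(np.round(bot.observe()['qpos'],3))
p,dd=bot.grab_frame('wrist');save('w12.png',p)
E
```

```text
clock: 16.85
position: [0.664, 0.2798, 0.1579]
tool_rot: [-3.134, -1.186, 0.189]
force: [0.4, 0.7, -0.1]
grip_width: 0.0858
[-1.422  1.194  1.037  2.354  3.088  0.939  0.519]
```

View pics/w12.png

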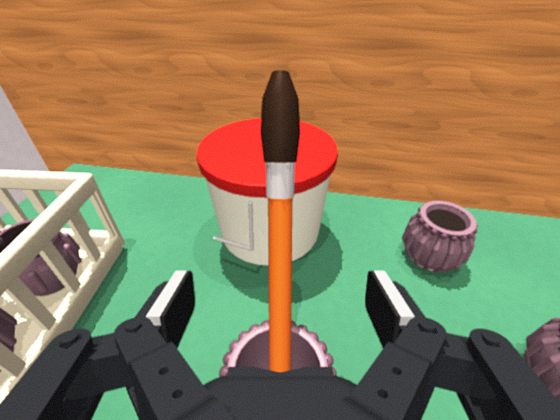

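```bash

python3 -m inch '[{"dx":14,"dy":0,"dz":-6,"rx":0,"ry":0,"rz":0,"hand":-1},{"dx":14,"dy":0,"dz":-6,"rx":0,"ry":0,"rz":0,"hand":-1},{"dx":14,"dy":0,"dz":-6,"rx":0,"ry":0,"rz":0,"hand":-1},{"dx":14,"dy":0,"dz":-6,"rx":0,"ry":0,"rz":0,"hand":-1},{"dx":0,"dy":0,"dz":0,"rx":0,"ry":0,"rz":0,"hand":-1},{"dx":0,"dy":0,"dz":0,"rx":0,"ry":0,"rz":0,"hand":-1}]' 20
python3 - <<'E'
from plan import *
print(np.round(bot.observe()['qpos'],3))
for n,box in [('side',(240,90,300,190)),('top',(130,90,190,215))]:
  for k in range(2):
    p,dd=bot.grab_frame(n)
    m,P=brushfit(n,p,dd,box=box);Q=P[m]
    Q=Q[(abs(Q[:,0]-.65)<.1)&(abs(Q[:,1]-.275)<.05)]
    if len(Q)>5:
        c,di,a,b,kk=linefit(Q);print(n,kk,c.round(4),di.round(3),a.round(4),b.round(4),np.degrees(np.arccos(di[2])).round(1),'at z=.012',(c+di*(.012-c[2])/di[2]).round(4))
  save(n[0]+'13.png',p)
  P=cloud(n,dd);m=(abs(P[...,0]-.61)<.065)&(abs(P[...,1]-.268)<.065)&(P[...,2]>.080)&(P[...,2]<.10);Q=P[m]
  print('rim',cv2.minEnclosingCircle(Q[:,:2].astype(np.float32)),np.percentile(Q[:,2],[5,95]))
E
```

```text
clock: 17.5
position: [0.6633, 0.2799, 0.216]
tool_rot: [-3.137, -1.184, 0.192]
force: [0.7, 0.1, -0.4]
grip_width: 0.0851
[-1.461  1.053  1.128  2.355  3.199  0.842  0.55 ]
side 74 [0.643  0.2715 0.1187] [0.453 0.088 0.887] [0.6204 0.2671 0.0744] [0.6738 0.2775 0.179 ] 27.5 at z=.012 [0.5885 0.2609 0.012 ]
side 67 [0.6404 0.2698 0.1156] [0.451 0.095 0.888] [0.6189 0.2653 0.0734] [0.6694 0.2759 0.1727] 27.4 at z=.012 [0.5878 0.2587 0.012 ]
rim ((0.6118049621582031, 0.2651265263557434), 0.042446963489055634) [0.08136922 0.09476704]
top 152 [0.6504 0.276  0.1364] [0.454 0.064 0.889] [0.6187 0.2716 0.0743] [0.6755 0.2796 0.1855] 27.3 at z=.012 [0.5869 0.2671 0.012 ]
top 152 [0.6506 0.2761 0.1365] [0.458 0.067 0.886] [0.6175 0.2712 0.0724] [0.6756 0.2797 0.1849] 27.6 at z=.012 [0.5863 0.2666 0.012 ]
rim ((0.6133551001548767, 0.27242228388786316), 0.04001857340335846) [0.0817508  0.09558534]
```

View pics/s13.png

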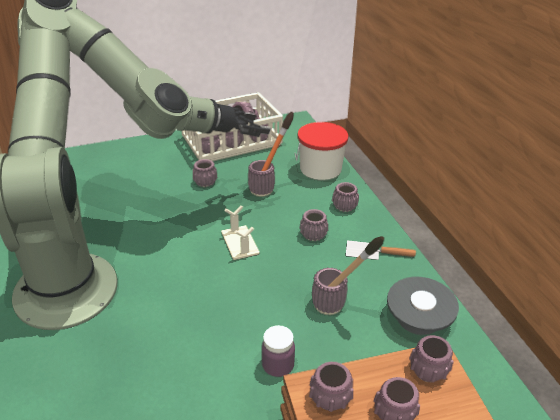

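View pics/t13.png

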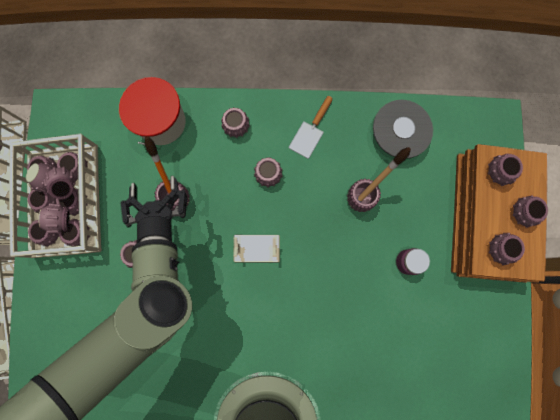

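The brush stands bristles up in its own crock, with the same lean (27.5°) in repeated readings, and the gripper is clear. The crock and the bystanders look unmoved. Handing in.

```bash
python3 -c "
from workcell import bot
print(bot.job_done(), bot.observe()['clock'])"
```

```text
the job is handed in; nothing more can be done
the job is handed in; nothing more can be done
```

The orange brush is back in its own crock, handle down and bristles up, and the job was handed in at about 18 s; no verdict was reported.

I gripped the brush near its middle and pulled it out along its own axis. A half turn about the tool axis put it bristles up, so I didn't need the rest. I lowered it until the handle end was about 1–2 mm above the crock floor by calculation, opened the fingers slowly and backed off.

**Last checks**
- **Brush:** it leans about 27.5° in both the top and side views, and two readings from each camera, 0.05 s apart, agree.
- **Handle end:** by extrapolation it is about 22–25 mm from the crock's axis. It is inside the mouth and hidden, so I couldn't see it directly.
- **Crock:** it stands upright within 2–3 mm of where it was.
- **Bystanders:** they look unmoved in the pictures. I compared them by eye, not by measurement.
- **Robot:** the gripper is open and well clear. The wrist force reading stayed at noise level, up to about 2 N.

**What disagreed:** my first grip closed on nothing. By the wrist camera, the real finger ends are about 45 mm behind the reported TCP. I opened, moved forward 46 mm and the second grip held, at a reading of 14.5 mm on the 16 mm handle; I allowed for the offset from then on.

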